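Check the tool case's hinge, then stand the files in their holder

TASK

The hinge of the tool case has just been tightened: raise its lid about halfway, let go and watch for a couple of seconds that it stays there by itself. Then open the lid right back, take every file out of the case and stand it upright, handle down and blade up, in a well of the wooden holder, and shut the lid fully again. Leave the other things on the bench where they are.

Things in the scene. Friction and masses are not known exactly. Their poses are not given: they have to be found in the camera images.
- case: fixed dark wood tool case 155 (x) x 290 (y), base 85 mm high, walls 6. Origin: centre of underside; x points from near wall to hinged far wall. Four file berths at y = -90, -30, 30, 90 mm: foot between 26 mm high cheeks near the near wall, blade on a rod between cheeks. Nothing is under or beside the handle's upper half: grip it across y from straight above and lift straight up; 35 mm between handles.
- lid (a joint): angle of the case's lid: 0 shut, grows as the lid swings up and away from the robot, 1.57 upright, stop at 1.6 rad. May start a little ajar. Friction hinge: needs about 4 N at the pull to move and should stay where it is left.
- lid_pull (a point): centre of the lid's pull: brass disc 40 mm across, 14 mm thick (along the case's y), standing on edge 30 mm out from the middle of the lid's front face. Can be pinched across its 14 mm from above at any lid angle, turning between the fingers. The lid is a shell 155 long x 290 wide x 85 mm deep; shut, the pull lies 185 mm nearer than the hinge line and 50 mm above it.
- lid_hinge (a point): middle of the hinge line, which runs along the case's y on top of its far wall, 85 mm above the bench
- holder: loose light-wood block 142 x 142 x 75 mm high, about 1 kg, with four square wells open at the top, 38 x 38 mm (floor 8 mm above the underside), two by two, centres at x = +-30 and y = +-30 mm. Origin at the centre of its underside, z up, x and y along its sides.
- file_a: file, may be absent: square light-wood handle 25 x 25 x 120 mm, then a flat steel blade 12 x 4 x 55 mm on the same axis (175 mm in all, 90 g, balances about 71 mm from the foot). Origin: centre of the handle's flat foot; z runs from foot to blade tip, y across the blade. Starts in a case berth, sloping at 55 degrees towards the hinge side, foot low near the near wall, blade up.
- file_b: file, may be absent: square light-wood handle 25 x 25 x 120 mm, then a flat steel blade 12 x 4 x 55 mm on the same axis (175 mm in all, 90 g, balances about 71 mm from the foot). Origin: centre of the handle's flat foot; z runs from foot to blade tip, y across the blade. Starts in a case berth, sloping at 55 degrees towards the hinge side, foot low near the near wall, blade up.
- file_c: file, may be absent: square light-wood handle 25 x 25 x 120 mm, then a flat steel blade 12 x 4 x 55 mm on the same axis (175 mm in all, 90 g, balances about 71 mm from the foot). Origin: centre of the handle's flat foot; z runs from foot to blade tip, y across the blade. Starts in a case berth, sloping at 55 degrees towards the hinge side, foot low near the near wall, blade up.
- file_d: file, may be absent: square light-wood handle 25 x 25 x 120 mm, then a flat steel blade 12 x 4 x 55 mm on the same axis (175 mm in all, 90 g, balances about 71 mm from the foot). Origin: centre of the handle's flat foot; z runs from foot to blade tip, y across the blade. Starts in a case berth, sloping at 55 degrees towards the hinge side, foot low near the near wall, blade up.
- glue: bystander: closed bottle 48 mm across, 110 mm high, origin at the centre of its base
- sander: bystander: cork sanding block 90 x 50 x 30 mm, origin at the centre of its underside
- mug: bystander: white mug 80 mm across, 90 mm high, origin at the centre of its base
- offcut: bystander: wooden offcut 160 x 60 x 22 mm, lying across the far middle of the bench, behind the bottle
- driver: bystander: screwdriver lying at the left of the bench
Mind the look-alikes: they are no part of the job. Several things have the shape of the holder; the one meant has the colours described above.

How it is judged:
By the outcome, as a careful person would: the job done as asked, in the order asked, and still so for the second after the job is handed in, with the robot touching nothing.
Of file_a, file_b, file_c, file_d only 3 to 4 are there at a start; the rules pass over those that are not, and their reading is None.
At some moment in a run one of holder may be knocked a few centimetres aside while the robot is not near it.
It also fails if it takes over 210 s, if anything falls off the work surface, if the arm or the gripper's body presses on something with over 40 N, if the wrist force passes 120 N, or if a joint passes its speed limit or range.

ROBOT

A 6-joint arm with a two-finger parallel gripper is mounted at the origin on the work surface. World frame = base frame: x ahead of the robot, y to its left, z up, the work surface at z = 0. Lengths are in m, angles in rad, forces in N, time in s.
With the tool pointing down it reaches from about 0.4 to 0.825 m from the base axis. Payload 7 kg.
Tool frame: the origin (TCP) lies between the finger pads; the fingertips stand 22 mm ahead of it and the grasp point (between the pads) lies 3 mm ahead of it (arm.tip_reach is the distance from the TCP to the fingertips, in m); z points along the fingers, y is the line along which they close (so a half turn about z gives the same grasp; the last joint's range is limited). The gripper opens to 88 mm and grips with 3 to 60 N. Pads are 19 mm wide; open, the fingers measure 130 mm over their backs; the gripper's body (78 mm by 193 mm) begins 47 mm behind the grasp point.
Start: joints at [-0.891, 0.359, 0.012, 0, -1.224, -0.288], TCP at [0.258, -0.624, 0.249] pointing down, gripper open.
Joint ranges: [-3.07, 3.07], [-1.43, 2.12], [-1.02, 1.25], [-3.03, 1.67], [-3.05, -0], [-3.03, 3.03]. Speed limits (rad/s): [2.39, 2.39, 3.01, 3.14, 3.14, 3.14].

INTERFACE

Orientations are given as [roll, pitch, yaw] about the fixed x, y, z axes, in that order (R = Rz(yaw) Ry(pitch) Rx(roll)).
In Python, from station import arm, viewer gives the robot as it stands. The module is installed in compiled form; this text tells all that it offers.
- The arm moves only by the tool apply_moves, never from a script. Its argument "commands" is a list that holds one entry, the list of rows, each a list of 5 numbers: the closure, from -1 (fully open) to 1 (shut), then the shift along the world's x, y, z as a fraction of full scale, then the turn about the world's z as a fraction of full scale. In form: [[[fingers, tx, ty, tz, yaw], ...]]. A call has 1 to 12 rows; each row shifts and turns the commanded pose from where the row before left it; what a row does not reach is not made up. Full scale, the value 1, is 20 cm for a shift and pi rad for a turn. A row lasts 1/10 s, in which the tool goes at most 50 mm and 8.59 degrees, less where a joint would pass 70% of its speed; a pose out of reach is approached as far as the arm can. A call with a number of a shift or a turn outside -1 to 1 is refused whole. A call with a gripper value outside its range is refused whole. The fingers move at their own pace and stop on an object; "force" is the grip in N (left out, the last holds). Time passes only in rows, so rows that do not move let the fingers close. It gives the time, the measured TCP pose, the force, the opening and the grip force at its end, in the units of the state.
- arm.get_state(): the state, without advancing time (a new reading comes with each control period).
- viewer.grab_frame(name): name is "scene" or "side" or "wrist"; returns a dict with "image" (400x640x3 uint8, blue, green, red), "mtx" (3x3 intrinsics, pixels), "k1" (the pictures are not rectified: a ray, as slopes to the right and down, at radius r is drawn at 1 + k1 r^2 times it, then the intrinsics apply), "rvec" (rotation vector, rad) and "tvec" (3), from world to camera coordinates, as OpenCV has them. Camera axes: x right, y down, z forward; pixel columns grow to the right and rows downward; lengths in m; the calibration is good to about 2 mm. A picture is of the moment at which its call begins. There is no depth.
- arm.job_done(): hands the job in; it is judged then, once.
The state is a dict: "t": time; "q": joint angles; "qd": joint speeds; "joint_efforts": joint torques, N m; "eef_pos": TCP position; "ee_rot": TCP orientation; "force": force on the tool from outside, world axes, zero at the start; "moment": the same for the moment, N m; "width": finger opening in m; "gripper_force": force on a finger pad.
Only numpy, scipy, OpenCV 4.12 (cv2) and the standard library are available. Lean on these libraries where they do the work, as an engineer would, in place of code of your own. Each camera call takes 0.05 s, during which the arm holds its last target. There are 200 camera calls.

## Working session

There is one attempt and no reset: what is moved stays moved. The work goes in short steps, Python scripts to look and compute and a tool call to move; the robot and the scene stay as the last step left them, time stands still between calls to the robot, and variables do not carry over. Pictures are saved under pics/ and viewed, at most 14 in all, crops included, and the job is handed in when it is done.

Besides the shell and the picture viewer there is one more tool, called as name(argument=value, ...) on one line, values as JSON. apply_moves: Moves the arm, as the interface text tells. Shift numbers are shares of 20 cm and turn numbers shares of pi rad, none past 1 either way. Its arguments: {"type":"object","properties":{"commands":{"type":"array","items":{"type":"array","items":{"type":"array","items":{"type":"number"}}}},"force":{"type":"number"}},"required":["commands"]}

```bash
mkdir -p pics; cat > h.py <<'E'
import numpy as np, cv2
from station import arm, viewer
def grab(n,save=None):
    f=viewer.grab_frame(n)
    if save: cv2.imwrite('pics/'+save+'.png',f['image'])
    return f
def ray(f,u,v):
    K=np.array(f['mtx']);d=np.array([(u-K[0,2])/K[0,0],(v-K[1,2])/K[1,1]])
    s=d.copy()
    for _ in range(20): s=d/(1+f['k1']*(s@s))
    R=cv2.Rodrigues(np.array(f['rvec'],float))[0];t=np.array(f['tvec'],float).ravel()
    return -R.T@t, R.T@np.array([s[0],s[1],1])
def onplane(f,u,v,z):
    c,d=ray(f,u,v); return c+d*(z-c[2])/d[2]
def tri(f1,p1,f2,p2):
    c1,d1=ray(f1,*p1);c2,d2=ray(f2,*p2)
    s=np.linalg.lstsq(np.c_[d1,-d2],c2-c1,rcond=None)[0]
    a=c1+d1*s[0];b=c2+d2*s[1]; return (a+b)/2,np.linalg.norm(a-b)
def proj(f,p):
    R=cv2.Rodrigues(np.array(f['rvec'],float))[0];c=R@np.array(p)+np.array(f['tvec'],float).ravel()
    s=c[:2]/c[2];s=s*(1+f['k1']*(s@s));K=np.array(f['mtx'])
    return np.array([K[0,0]*s[0]+K[0,2],K[1,1]*s[1]+K[1,2]])
def st():
    s=arm.get_state();print('t',s['t'],'p',np.round(s['eef_pos'],4),'r',np.round(s['ee_rot'],3),'F',np.round(s['force'],1),'w',s['width'],'g',s['gripper_force']);return s
E
python3 - <<'E'
from h import *
for n in('scene','side','wrist'):
    f=grab(n,n+'0');c,d=ray(f,320,200);print(n,c.round(3),d.round(3),f['k1'])
s=st();print(arm.tip_reach)
E
```

```text
scene [ 1.011 -0.332  0.974] [-0.51   0.307 -0.803] -0.03301246024733783
side [-0.076  0.852  0.929] [ 0.382 -0.662 -0.645] -0.06184229627366454
wrist [ 0.191 -0.652  0.384] [ 0.259  0.093 -0.962] 0.0020828864372123223
t 0.15 p [ 0.2576 -0.6236  0.2479] r [ 3.14 -0.   -2.75] F [ 1.3 -0.2 -0.2] w 0.08747448338230332 g 0.0
0.022
```

View pics/scene0.png

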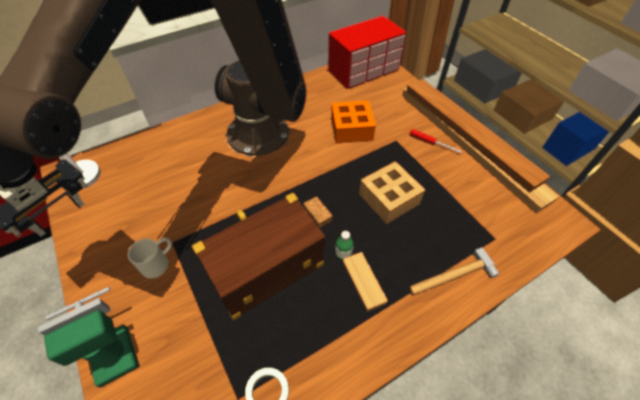

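View pics/side0.png

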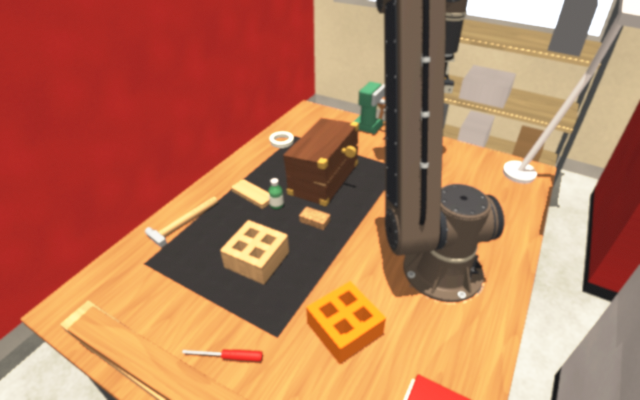

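The scene view shows the shut case at about (262,252), its pull at (241,214), the holder at (392,190), and the orange look-alike at (353,120). The side view has the pull near (350,152) and the holder at (255,250). I'll enlarge the crops next.

```bash
python3 - <<'E'
from h import *
a=cv2.imread('pics/scene0.png')[180:330,170:370];b=cv2.imread('pics/side0.png')[110:260,210:410]
o=np.hstack([cv2.resize(x,None,fx=2,fy=2,interpolation=cv2.INTER_CUBIC) for x in(a,b)])
c=cv2.imread('pics/scene0.png')[120:270,300:500];w=cv2.imread('pics/wrist0.png')
o2=np.hstack([cv2.resize(c,None,fx=2,fy=2,interpolation=cv2.INTER_CUBIC),cv2.resize(w,(400,250))[:300]if 0 else cv2.resize(w,(400,300))])
cv2.imwrite('pics/c1.png',np.vstack([o,o2]))
for n in('scene','side'):
    im=cv2.imread(f'pics/{n}0.png');h=cv2.cvtColor(im,cv2.COLOR_BGR2HSV)
    m=cv2.inRange(h,(18,150,120),(30,255,255))
    k,l,s,ce=cv2.connectedComponentsWithStats(m)
    print(n,[(s[i,4],ce[i].round(1).tolist()) for i in range(1,k) if s[i,4]>8])
E
```

```text
scene [(np.int32(9), [635.6, 150.7]), (np.int32(82), [291.2, 197.3]), (np.int32(12), [544.0, 200.2]), (np.int32(62), [240.9, 214.3]), (np.int32(106), [197.9, 246.5]), (np.int32(9), [473.3, 266.2])]
side [(np.int32(23), [354.5, 125.0]), (np.int32(121), [349.2, 150.7]), (np.int32(91), [322.2, 162.8]), (np.int32(26), [289.9, 191.5]), (np.int32(39), [323.5, 202.0]), (np.int32(1976), [346.0, 312.6])]
```

View pics/c1.png

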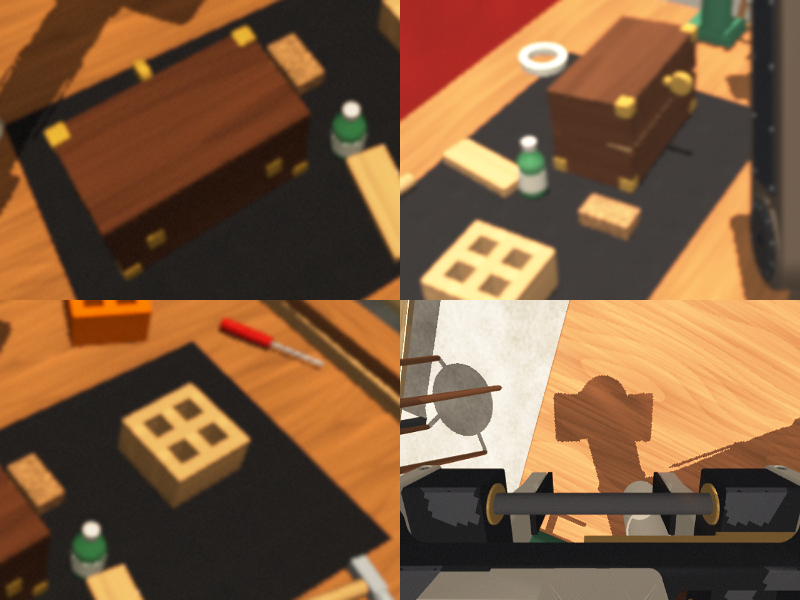

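The crop shows the lid-top corners, the holder-top corners and the pull sharply. The bottle and sander stand beside the case on its holder side.

```bash
python3 - <<'E'
from h import *
f=grab('scene');g=grab('side')
print('pull',tri(f,(240.9,214.3),g,(349.2,150.7)))
A=[onplane(f,*p,.170) for p in((195,246),(294,194),(325,236),(220,299))]
print('lid top scene',np.round(A,3)[:,:2].tolist())
B=[onplane(g,*p,.170) for p in((358.5,122),(321.5,159),(285,156),(321.5,118.5))]
print('lid top side',np.round(B,3)[:,:2].tolist())
H=[onplane(f,*p,.075)[:2] for p in((360.5,186),(395,162),(425,188.5),(387,210))]
print('holder',np.round(H,3).tolist(),np.mean(H,0).round(3),[np.linalg.norm(H[i]-H[i-1]).round(3) for i in range(4)])
e=(H[0]-H[3]+H[1]-H[2]);print(np.degrees(np.arctan2(e[1],e[0])))
# wells by mask: dark inside holder
print('glue',tri(f,(345,233),g,(274,183)),'mug',onplane(f,150,245,.09).round(3))
for Q in(A,B):
    Q=np.array(Q)[:,:2];x=(Q[2]-Q[1]+Q[3]-Q[0])/2;y=(Q[1]-Q[0]+Q[2]-Q[3])/2
    print(Q.mean(0).round(4),np.degrees(np.arctan2(x[1],x[0])),np.degrees(np.arctan2(y[1],y[0]))-90,np.linalg.norm(x),np.linalg.norm(y))
E
```

```text
pull (array([ 0.42555168, -0.2256321 ,  0.15661537]), np.float64(0.00382440215991049))
lid top scene [[0.463, -0.366], [0.446, -0.075], [0.604, -0.072], [0.624, -0.364]]
lid top side [[0.476, -0.401], [0.476, -0.114], [0.592, -0.07], [0.612, -0.355]]
holder [[0.458, 0.149], [0.432, 0.305], [0.569, 0.317], [0.574, 0.165]] [0.508 0.234] [np.float64(0.117), np.float64(0.158), np.float64(0.137), np.float64(0.152)]
-173.71293653218132
glue (array([0.59157358, 0.00273884, 0.10392643]), np.float64(0.002067030459802587)) mug [ 0.342 -0.476  0.09 ]
[ 0.5343 -0.2193] 1.0014553157816946 3.6919903201636544 0.15993719065016962 0.2921497193701862
[ 0.5389 -0.2349] 19.61989527467953 2.113510070295149 0.13416421527305958 0.2861242690925468
```

apply_moves(commands=[[[-1,0.085,0.2,0.03,-0.035],[-1,0.085,0.2,0.03,-0.035],[-1,0.085,0.2,0.03,-0.035],[-1,0.085,0.2,0.03,0],[-1,0.085,0.2,0.03,0],[-1,0.085,0.2,0,0],[-1,0.085,0.2,0,0],[-1,0.085,0.2,0,0],[-1,0.08,0.2,0,0],[-1,0.05,0.18,0,0],[-1,0,0,0,0],[-1,0,0,0,0]]])

```text
t: 1.45
eef_pos: [0.42, -0.227, 0.2788]
ee_rot: [-3.141, 0.0, -3.077]
force: [-0.4, 0.0, -0.6]
width: 0.0874
gripper_force: 0.0
```

```bash
python3 - <<'E'
from h import *
st();f=grab('wrist','w1');print(proj(f,(.4255,-.2256,.157)),ray(f,320,200))
E
```

```text
t 1.45 p [ 0.42   -0.227   0.2788] r [-3.141  0.    -3.077] F [-0.4  0.  -0.6] w 0.0873557179622684 g 0.0
[326.55610364 204.61598161] (array([ 0.34779078, -0.23237198,  0.41497091]), array([ 0.2755028 ,  0.00320091, -0.96145854]))
```

View pics/w1.png

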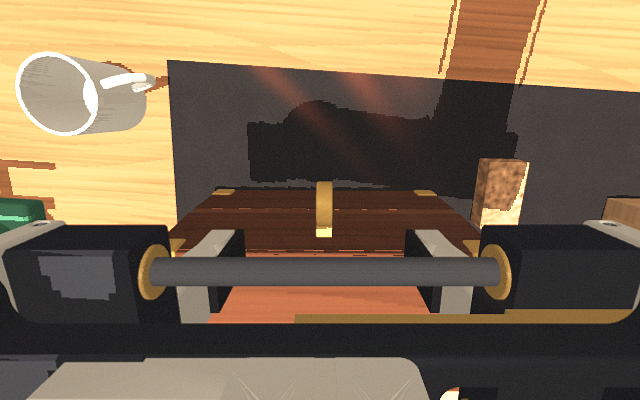

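The wrist view shows the pull's edge centred at (324,208), within 2 mm of the triangulated prediction, and the lid edges are level with the tool. I'll go down and pinch it.

apply_moves(commands=[[[-0.3,0.015,0,-0.2,0],[-0.3,0.015,0,-0.2,0],[-0.3,0,0,-0.1,0],[-0.3,0,0,-0.095,0],[-0.3,0,0,0,0],[1,0,0,0,0],[1,0,0,0,0],[1,0,0,0,0],[1,0,0,0,0],[1,0,0,0,0]]], force=25)

```text
t: 2.5
eef_pos: [0.4259, -0.2279, 0.1601]
ee_rot: [-3.141, 0.001, -3.08]
force: [-0.2, 0.1, -0.1]
width: 0.0229
gripper_force: 0.0
```

apply_moves(commands=[[[1,0,0,0,0],[1,0,0,0,0],[1,0,0,0,0]]])

```text
t: 2.8
eef_pos: [0.4257, -0.2273, 0.1596]
ee_rot: [3.141, 0.0, -3.08]
force: [-0.3, 6.1, 2.4]
width: 0.0133
gripper_force: 25.0
```

```bash
python3 - <<'E'
from h import *
st()
def path(p0,hx,z0,th,n):
    # p0 tcp now ; hinge from geometry
    pass
ux=np.array([.998,.063])
a0=np.arctan2(50,185);r=.1916
th0=np.arcsin((.157-.085)/r)-a0
for th in [th0,.2,.4,.6,.8,1.0,1.2,1.4,1.57]:
    d=r*np.cos(th0+a0)-r*np.cos(th+a0);print(round(th,2),(d*ux/.2).round(3),round(r*(np.sin(th+a0)-np.sin(th0+a0))/.2,3))
E
```

```text
t 2.8 p [ 0.4257 -0.2273  0.1596] r [ 3.141  0.    -3.08 ] F [-0.3  6.1  2.4] w 0.013348902274215781 g 25.000424087047577
0.12 [0. 0.] 0.0
0.2 [0.031 0.002] 0.069
0.4 [0.133 0.008] 0.23
0.6 [0.265 0.017] 0.368
0.8 [0.422 0.027] 0.478
1.0 [0.597 0.038] 0.553
1.2 [0.784 0.049] 0.593
1.4 [0.975 0.062] 0.594
1.57 [1.135 0.072] 0.565
```

apply_moves(commands=[[[1,0.031,0.002,0.069,0],[1,0.05,0.003,0.082,0],[1,0.052,0.003,0.079,0],[1,0.066,0.004,0.07,0],[1,0.066,0.005,0.068,0],[1,0.078,0.005,0.057,0],[1,0.079,0.005,0.053,0],[1,0,0,0,0],[1,0,0,0,0]]])

```text
t: 3.7
eef_pos: [0.5101, -0.2222, 0.256]
ee_rot: [-3.142, -0.0, -3.079]
force: [-3.7, 3.5, 7.9]
width: 0.0139
gripper_force: 25.0
```

```bash
python3 - <<'E'
from h import *
st();f=grab('scene','s2')
E
```

```text
t 3.7 p [ 0.5101 -0.2222  0.256 ] r [-3.142 -0.    -3.079] F [-3.7  3.5  7.9] w 0.01389748220379218 g 24.99999905066943
```

View pics/s2.png

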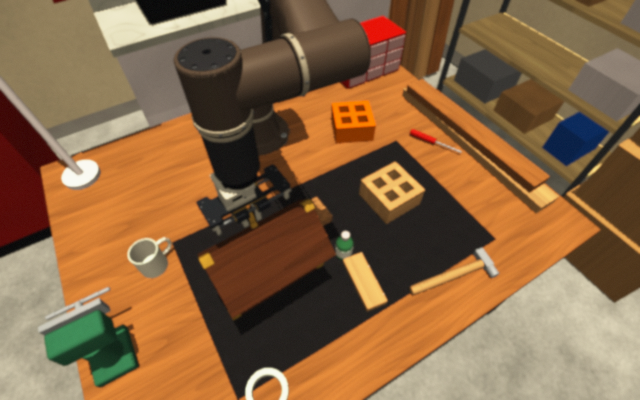

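The lid is up about halfway, with the gripper on the pull near (250,215). Now I'll let go, back off and wait.

apply_moves(commands=[[[-0.3,0,0,0,0],[-0.3,0,0,0,0],[-0.3,0,0,0,0],[-0.3,0,0,0,0],[-0.3,0,0,0,0],[-0.3,0,0,0,0],[-0.3,0,0,0.15,0],[-0.3,0,0,0.2,0],[-0.3,0,0,0,0],[-0.3,0,0,0,0]]])

```text
t: 4.75
eef_pos: [0.5105, -0.2224, 0.3261]
ee_rot: [-3.141, 0.002, -3.08]
force: [-1.1, -0.0, -1.2]
width: 0.0566
gripper_force: 0.0
```

```bash
cat >> h.py <<'E'
def brass(n,save=None,a=15):
    f=grab(n,save);h=cv2.cvtColor(f['image'],cv2.COLOR_BGR2HSV)
    m=cv2.inRange(h,(18,150,120),(30,255,255));k,l,s,ce=cv2.connectedComponentsWithStats(m)
    print(n,[(int(s[i,4]),ce[i].round(1).tolist()) for i in range(1,k) if s[i,4]>a and ce[i][0]<500]);return f
E
python3 - <<'E'
from h import *
st();brass('scene','s3');brass('side');brass('wrist','w3')
E
```

```text
t 4.75 p [ 0.5105 -0.2224  0.3261] r [-3.141e+00  2.000e-03 -3.080e+00] F [-1.1 -0.  -1.2] w 0.05660597712279882 g 0.0
scene [(92, [308.4, 205.8]), (155, [205.7, 260.4])]
side [(111, [330.4, 122.6]), (77, [300.1, 140.4]), (26, [289.6, 191.6]), (38, [323.4, 202.2]), (1983, [346.0, 312.6])]
wrist [(41, [419.1, 137.4]), (817, [324.5, 205.7]), (128, [207.3, 255.2]), (22, [443.1, 256.7]), (37, [446.1, 264.4]), (95, [446.1, 287.3]), (137, [206.0, 289.3]), (29, [436.5, 290.5]), (1810, [456.3, 316.9]), (401, [268.8, 318.6])]
```

apply_moves(commands=[[[-0.3,0,0,0,0],[-0.3,0,0,0,0],[-0.3,0,0,0,0],[-0.3,0,0,0,0],[-0.3,0,0,0,0],[-0.3,0,0,0,0],[-0.3,0,0,0,0],[-0.3,0,0,0,0],[-0.3,0,0,0,0],[-0.3,0,0,0,0],[-0.3,0,0,0,0],[-0.3,0,0,0,0]]])

```text
t: 6.1
eef_pos: [0.5101, -0.2224, 0.3252]
ee_rot: [3.142, 0.0, -3.08]
force: [-0.4, -0.3, -0.8]
width: 0.0568
gripper_force: 0.0
```

apply_moves(commands=[[[-0.3,0,0,0,0],[-0.3,0,0,0,0],[-0.3,0,0,0,0],[-0.3,0,0,0,0],[-0.3,0,0,0,0],[-0.3,0,0,0,0],[-0.3,0,0,0,0],[-0.3,0,0,0,0],[-0.3,0,0,0,0],[-0.3,0,0,0,0],[-0.3,0,0,0,0],[-0.3,0,0,0,0]]])

```text
t: 7.3
eef_pos: [0.5101, -0.2224, 0.3252]
ee_rot: [3.142, -0.0, -3.08]
force: [0.4, 0.4, 0.6]
width: 0.0568
gripper_force: 0.0
```

```bash
python3 - <<'E'
from h import *
st();brass('scene');brass('side');f=brass('wrist','w4')
a=cv2.imread('pics/w3.png');cv2.imwrite('pics/w34.png',np.hstack([cv2.resize(a,(400,250)),cv2.resize(f['image'],(400,250))]))
E
```

```text
t 7.3 p [ 0.5101 -0.2224  0.3252] r [ 3.142 -0.    -3.08 ] F [0.4 0.4 0.6] w 0.056846106121546607 g 0.0
scene [(89, [308.5, 205.9]), (155, [205.7, 260.4])]
side [(106, [330.3, 122.5]), (79, [300.1, 140.5]), (28, [289.7, 191.4]), (38, [323.4, 202.2]), (1978, [346.0, 312.6])]
wrist [(46, [419.8, 136.8]), (839, [324.9, 204.5]), (57, [213.5, 251.9]), (209, [204.6, 277.4]), (55, [443.8, 262.5]), (109, [445.4, 286.6]), (27, [435.3, 289.8]), (2265, [420.5, 317.3])]
```

View pics/w34.png

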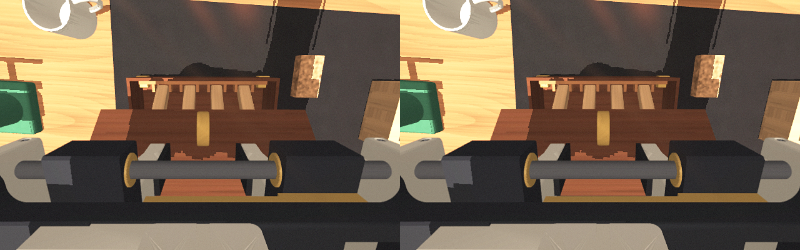

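The lid held still for 2.5 s: its brass corners stay within 0.1 px in both fixed views. Four handles are visible in the case. I'll pinch again and open the lid fully.

apply_moves(commands=[[[-0.3,0,0,-0.175,0],[-0.3,0,0,-0.175,0],[1,0,0,0,0],[1,0,0,0,0],[1,0,0,0,0],[1,0,0,0,0],[1,0,0,0,0],[1,0,0,0,0],[1,0,0,0,0]]])

```text
t: 8.35
eef_pos: [0.5103, -0.2222, 0.2559]
ee_rot: [3.141, 0.001, -3.08]
force: [-0.9, 3.1, 5.1]
width: 0.0139
gripper_force: 25.0
```

apply_moves(commands=[[[1,0.085,0.005,0.042,0],[1,0.09,0.006,0.033,0],[1,0.092,0.005,0.025,0],[1,0.095,0.006,0.015,0],[1,0.095,0.006,0.006,0],[1,0.096,0.007,-0.005,0],[1,0.085,0.005,-0.012,0],[1,0.075,0.005,-0.017,0],[1,0.03,0.002,-0.01,0],[1,0,0,0,0],[1,0,0,0,0]]])

```text
t: 9.45
eef_pos: [0.661, -0.2132, 0.2725]
ee_rot: [-3.14, 0.005, -3.079]
force: [4.3, 0.5, 6.4]
width: 0.0142
gripper_force: 25.0
```

```bash
python3 - <<'E'
from h import *
st()
E
```

```text
t 9.45 p [ 0.661  -0.2132  0.2725] r [-3.14   0.005 -3.079] F [4.3 0.5 6.4] w 0.014162637391283341 g 24.99791989917867
```

apply_moves(commands=[[[-0.3,0,0,0,0],[-0.3,0,0,0,0],[-0.3,0,0,0,0],[-0.3,0,0,0,0],[-0.3,0,0,0,0],[0.11,0,0,0.2,0],[0.11,0,0,0.25,0],[0.11,-0.15,0,0.1,0],[0.11,-0.2,0,0,0],[0.11,-0.2,0,0,0],[0.11,0,0,0,0],[0.11,0,0,0,0]]])

```text
t: 10.65
eef_pos: [0.548, -0.2132, 0.3817]
ee_rot: [-3.141, 0.002, -3.08]
force: [0.2, -0.5, 0.1]
width: 0.039
gripper_force: 0.0
```

```bash
python3 - <<'E'
from h import *
st();f=grab('wrist','w5');grab('scene','s5');grab('side','d5')
a=f['image'];b=cv2.imread('pics/s5.png')[150:350,160:460];c=cv2.imread('pics/d5.png')[60:260,210:510]
cv2.imwrite('pics/c5.png',np.vstack([cv2.resize(a,(640,400))[:330],np.hstack([cv2.resize(b,(320,213)),cv2.resize(c,(320,213))])]))
E
```

```text
t 10.65 p [ 0.548  -0.2132  0.3817] r [-3.141e+00  2.000e-03 -3.080e+00] F [ 0.2 -0.5  0.1] w 0.039039739408376524 g 0.0
```

View pics/c5.png

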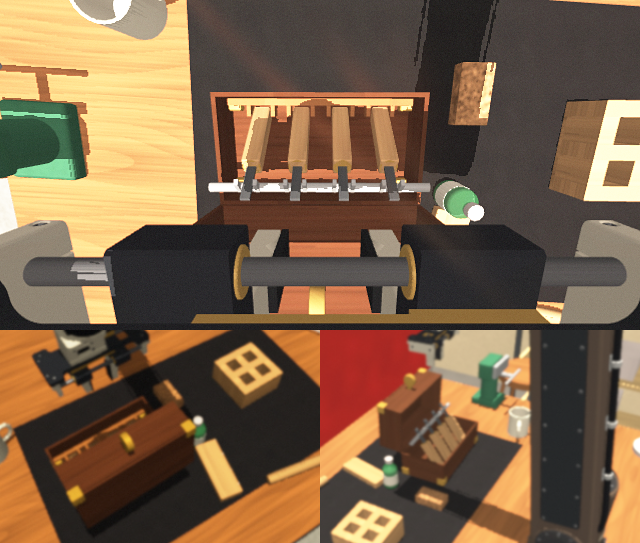

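All four files lie in their berths; handle tops are at about (253,168), (297,168), (343,168), (387,168), with the near rim corners at (211,94) and (428,94).

```bash
python3 - <<'E'
from h import *
f=grab('wrist')
a=onplane(f,211,94,.085);b=onplane(f,428,94,.085);d=b-a
yaw=np.arctan2(-d[0],d[1]);ux=np.array([np.cos(yaw),np.sin(yaw)]);uy=np.array([-ux[1],ux[0]])
c=(a+b)[:2]/2+.0775*ux
print(a.round(4),b.round(4),np.linalg.norm(d),'yaw',np.degrees(yaw),'centre',c.round(4))
for y,t,h in zip((-.09,-.03,.03,.09),((248,197),(297,197),(344,197),(391,197)),((253,168),(297,168),(343,168),(387,168))):
    P=onplane(f,*t,.155)[:2]-c;Q=onplane(f,*h,.12)[:2]-c
    print('tip@.155',np.round([P@ux,P@uy],4),'htop@.12',np.round([Q@ux,Q@uy],4),'axis world',(c+y*uy).round(4))
K=f['mtx'];print(K[0][0])
E
```

```text
[ 0.4642 -0.3687  0.085 ] [ 0.4468 -0.0832  0.085 ] 0.28594857807927654 yaw 3.501709438010658 centre [ 0.5329 -0.2212]
tip@.155 [ 0.044  -0.0855] htop@.12 [ 0.0149 -0.0855] axis world [ 0.5384 -0.311 ]
tip@.155 [ 0.044  -0.0265] htop@.12 [ 0.0149 -0.0288] axis world [ 0.5347 -0.2512]
tip@.155 [0.044  0.0301] htop@.12 [0.0149 0.0304] axis world [ 0.531  -0.1913]
tip@.155 [0.044  0.0867] htop@.12 [0.0149 0.0871] axis world [ 0.5274 -0.1314]
311.17528368690273
```

apply_moves(commands=[[[0.11,-0.05,0.2,0,0],[0.11,-0.053,0.21,0,0],[0.11,0,0,-0.24,0],[0.11,0,0,-0.24,0],[0.11,0,0,-0.24,0],[0.11,0,0,-0.24,0],[0.11,0,0,-0.17,0],[0.11,0,0,-0.1,0],[0.11,0,0,-0.06,0],[0.11,0,0,0,0]]])

```text
t: 11.85
eef_pos: [0.5277, -0.131, 0.1207]
ee_rot: [-3.142, -0.004, -3.08]
force: [0.4, 0.6, 0.3]
width: 0.0391
gripper_force: 0.0
```

```bash
python3 - <<'E'
from h import *
st();f=grab('wrist');c=cv2.imread('pics/w5.png')
g=grab('side');
cv2.imwrite('pics/c6.png',np.hstack([cv2.resize(f['image'],(400,250)),cv2.resize(g['image'][60:260,210:530],(400,250))]))
E
```

```text
t 11.85 p [ 0.5277 -0.131   0.1207] r [-3.142 -0.004 -3.08 ] F [0.4 0.6 0.3] w 0.03914650622651918 g 0.0
```

View pics/c6.png

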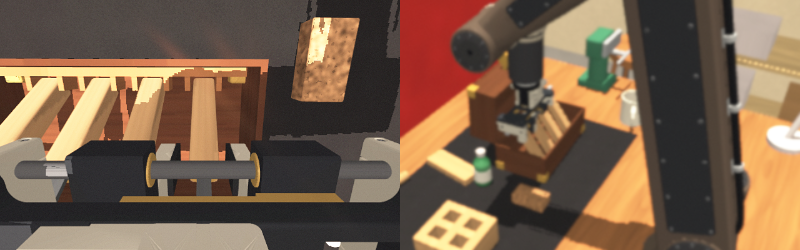

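The fourth handle, at (205,130) in the wrist half, is centred between the fingers. I'll close on it.

apply_moves(commands=[[[0.11,0,0,-0.035,0],[0.11,0,0,0,0],[1,0,0,0,0],[1,0,0,0,0],[1,0,0,0,0],[1,0,0,0,0],[1,0,0,0,0],[1,0,0,0,0]]], force=7)

```text
t: 12.75
eef_pos: [0.5283, -0.1311, 0.1159]
ee_rot: [-3.141, 0.001, -3.079]
force: [0.3, -0.4, 5.2]
width: 0.0249
gripper_force: 7.0
```

apply_moves(commands=[[[1,0,0,0.05,0],[1,0,0,0.1,0],[1,0,0,0.15,0],[1,0,0,0.2,0],[1,0,0,0.2,0],[1,0,0,0.2,0],[1,0,0,0.2,0],[1,0,0,0.15,0],[1,0,0,0,0],[1,0,0,0,0]]])

```text
t: 13.75
eef_pos: [0.5279, -0.1309, 0.3662]
ee_rot: [3.141, 0.001, -3.08]
force: [0.0, 0.4, -1.3]
width: 0.0249
gripper_force: 7.0
```

```bash
python3 - <<'E'
from h import *
st();f=grab('scene');g=grab('side');w=grab('wrist')
cv2.imwrite('pics/c7.png',np.hstack([cv2.resize(f['image'][80:280,180:380],(400,400)),cv2.resize(g['image'][40:240,240:440],(400,400))]))
E
```

```text
t 13.75 p [ 0.5279 -0.1309  0.3662] r [ 3.141e+00  1.000e-03 -3.080e+00] F [ 0.   0.4 -1.3] w 0.024894259732348677 g 7.000025734305382
```

View pics/c7.png

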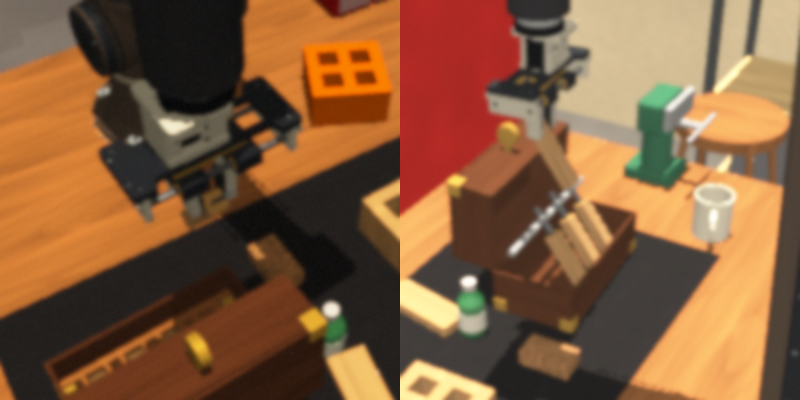

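The file is held but still tilted about 35°. A lighter grip should let it swing upright.

apply_moves(commands=[[[1,0,0.2,0,0],[1,0,0.2,0,0],[1,0,0.2,-0.1,0],[1,0,0.2,-0.1,0],[1,0,0,-0.1,0],[1,0,0,0,0],[1,0,0,0,0],[1,0,0,0,0],[1,0,0,0,0],[1,0,0,0,0]]], force=3)

```text
t: 14.9
eef_pos: [0.5284, 0.0284, 0.3063]
ee_rot: [3.141, 0.001, -3.081]
force: [0.4, 0.3, -0.8]
width: 0.0249
gripper_force: 3.0
```

```bash
python3 - <<'E'
from h import *
s=st();f=grab('scene');g=grab('side');w=grab('wrist','w8')
def crop(q,p,r=90):
    u=proj(q,p).astype(int);x=np.clip(u[0]-r,0,640-2*r);y=np.clip(u[1]-r,0,400-2*r);print(x,y);return cv2.resize(q['image'][y:y+2*r,x:x+2*r],(300,300))
p=np.array(s['eef_pos'])-[0,0,.05]
cv2.imwrite('pics/c8.png',np.vstack([np.hstack([crop(f,p),crop(g,p)]),cv2.resize(w['image'],(600,300))]))
E
```

```text
t 14.9 p [0.5284 0.0284 0.3063] r [ 3.141e+00  1.000e-03 -3.081e+00] F [ 0.4  0.3 -0.8] w 0.024886347190877286 g 2.999942936003208
253 88
192 63
```

View pics/c8.png

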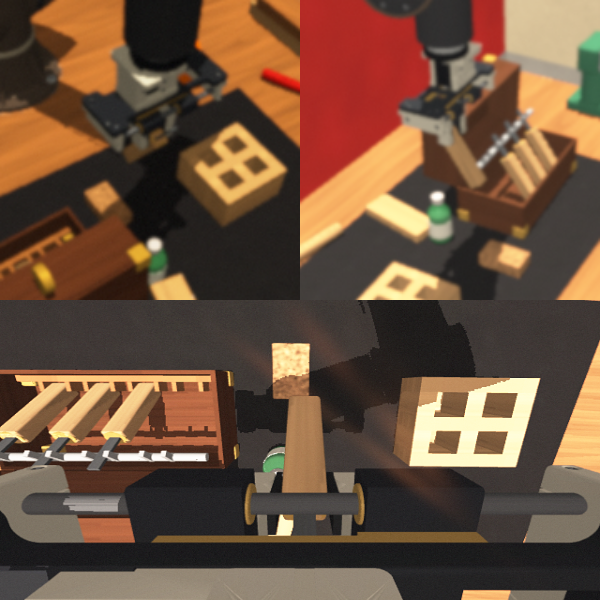

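The file hasn't swung, so I'll lever it upright against the well wall. First I'll measure the holder and the foot offset numerically.

```bash
cat >> h.py <<'E'
def holder(f,z=.075,dbg=False):
    im=f['image'];h=cv2.cvtColor(im,cv2.COLOR_BGR2HSV)
    m=cv2.inRange(h,(14,40,215),(32,190,255))
    cs,hi=cv2.findContours(m,cv2.RETR_CCOMP,cv2.CHAIN_APPROX_NONE)
    out=[]
    for i,c in enumerate(cs):
        if hi[0][i][3]>=0 and cv2.contourArea(c)>120:
            p=cs[hi[0][i][3]]
            q=np.array([onplane(f,*x[0],z)[:2] for x in c]).astype(np.float32)
            (cx,cy),(w,hh),a=cv2.minAreaRect(q)
            out.append((round(cx,4),round(cy,4),round(w,4),round(hh,4),round(a,1)))
    return m,out
E
python3 - <<'E'
from h import *
f=grab('wrist');s=st();p=np.array(s['eef_pos'])
m,o=holder(f);print(*o,sep='\n')
yaw=np.radians(3.5);ux=np.array([np.cos(yaw),np.sin(yaw),0])
for d in((-.056,-.100),):
  F=p+d[0]*ux+[0,0,d[1]]
  print('foot proj',proj(f,F),'-x edge',proj(f,F-.0102*ux+[0,0,.0072]))
h=cv2.cvtColor(f['image'],cv2.COLOR_BGR2HSV)
for r in range(110,160,4): print(r,h[r,324].tolist(),end=' ')
E
```

```text
t 15.1 p [0.5282 0.0287 0.3058] r [ 3.141  0.    -3.08 ] F [ 0.6 -0.8 -1.1] w 0.024731737935773875 g 2.9999833926558495
(0.4698, -0.2278, 0.0131, 0.0313, 24.6)
(0.473, -0.2814, 0.0118, 0.0305, 22.3)
foot proj [325.46453636 133.95313788] -x edge [325.5029947 120.1449842]
110 [12, 136, 156] 114 [13, 140, 193] 118 [12, 146, 162] 122 [12, 144, 145] 126 [13, 143, 166] 130 [14, 136, 172] 134 [14, 131, 177] 138 [14, 132, 178] 142 [15, 134, 177] 146 [14, 130, 174] 150 [15, 130, 178] 154 [15, 133, 175] 158 [15, 130, 174]
```

```bash
python3 - <<'E'
from h import *
f=grab('wrist');h=cv2.cvtColor(f['image'],cv2.COLOR_BGR2HSV)
for (x,y) in((507,140),(456,185),(553,185),(560,115),(450,107),(485,140),(545,140),(473,193),(432,150),(507,215)): print((x,y),h[y,x].tolist())
m=cv2.inRange(h,(10,20,190),(32,160,255));m[:, :400]=0
cs,hi=cv2.findContours(m,cv2.RETR_CCOMP,cv2.CHAIN_APPROX_SIMPLE)
for i,c in enumerate(cs):
    if cv2.contourArea(c)>100: print(hi[0][i][3],cv2.contourArea(c),cv2.boundingRect(c),cv2.approxPolyDP(c,6,True).reshape(-1,2).tolist())
E
```

```text
(507, 140) [28, 50, 255]
(456, 185) [28, 38, 255]
(553, 185) [29, 43, 255]
(560, 115) [28, 50, 255]
(450, 107) [14, 130, 198]
(485, 140) [13, 131, 117]
(545, 140) [15, 134, 118]
(473, 193) [14, 131, 130]
(432, 150) [14, 131, 127]
(507, 215) [28, 51, 255]
-1 591.0 (492, 387, 53, 13) [[492, 399], [541, 399], [544, 388], [494, 387]]
-1 14049.5 (436, 103, 140, 120) [[451, 103], [436, 220], [549, 222], [575, 105]]
2 948.0 (505, 174, 37, 33) [[511, 174], [541, 176], [535, 206], [505, 204]]
2 893.0 (456, 174, 37, 32) [[466, 174], [492, 175], [486, 205], [456, 203]]
2 1107.0 (513, 123, 40, 35) [[520, 123], [552, 125], [545, 157], [513, 155]]
2 985.5 (462, 122, 39, 35) [[472, 122], [500, 124], [494, 156], [462, 155]]
-1 4214.0 (589, 56, 51, 175) [[639, 56], [589, 219], [638, 230]]
```

```bash
cat >> h.py <<'E'
def hold(f,x0=0):
    h=cv2.cvtColor(f['image'],cv2.COLOR_BGR2HSV);m=cv2.inRange(h,(10,20,190),(32,160,255));m[:,:x0]=0
    cs,hi=cv2.findContours(m,cv2.RETR_CCOMP,cv2.CHAIN_APPROX_NONE)
    for i,c in enumerate(cs):
        if cv2.contourArea(c)>4000 and sum(hi[0][:,3]==i)>=1:
            q=cv2.approxPolyDP(c,8,True).reshape(-1,2);print(q.tolist())
            P=np.array([onplane(f,*x,.075)[:2] for x in q]).astype(np.float32)
            print('edges',[np.linalg.norm(P[j]-P[j-1]).round(3) for j in range(len(P))],'rect',cv2.minAreaRect(P),'mean',P.mean(0))
            for k in range(len(cs)):
                if hi[0][k][3]==i and cv2.contourArea(cs[k])>200:
                    print(' hole',np.round(cv2.minAreaRect(np.array([onplane(f,*x[0],.075)[:2] for x in cs[k]]).astype(np.float32))[0],4))
E
python3 - <<'E'
from h import *
hold(grab('wrist'),400)
E
```

```text
[[451, 103], [436, 220], [549, 223], [575, 104]]
edges [np.float32(0.14), np.float32(0.14), np.float32(0.142), np.float32(0.143)] rect ((0.505521297454834, 0.23811373114585876), (0.14261841773986816, 0.1415821611881256), 2.658637285232544) mean [0.50522864 0.2385093 ]
 hole [0.5343 0.2694]
 hole [0.5367 0.21  ]
 hole [0.4738 0.2671]
 hole [0.4763 0.2071]
```

The holder is at (0.505, 0.238) with yaw 2.7°. I'll move file 1 over the (−x,+y) well and lower its foot in.

apply_moves(commands=[[[1,0,0.2,0,-0.005],[1,-0.01,0.2,0,0],[1,-0.01,0.2,0,0],[1,-0.01,0.2,0,0],[1,-0.008,0.2,0,0],[1,0,0.2,-0.1,0],[1,0,0,-0.15,0],[1,0,0,-0.15,0],[1,0,0,0,0]]], force=4)

```text
t: 16.1
eef_pos: [0.5183, 0.268, 0.2212]
ee_rot: [-3.137, -0.006, -3.095]
force: [-0.6, 0.2, -0.6]
width: 0.0248
gripper_force: 4.0
```

```bash
python3 - <<'E'
from h import *
s=st();w=grab('wrist','w9');f=grab('scene');g=grab('side')
def crop(q,p,r=70):
    u=proj(q,p).astype(int);x=np.clip(u[0]-r,0,640-2*r);y=np.clip(u[1]-r,0,400-2*r);print(x,y);return cv2.resize(q['image'][y:y+2*r,x:x+2*r],(300,300))
p=np.array(s['eef_pos'])-[0,0,.08]
cv2.imwrite('pics/c9.png',np.hstack([cv2.resize(w['image'],(480,300)),crop(g,p)]))
E
```

```text
t 16.1 p [0.5183 0.268  0.2212] r [-3.137 -0.006 -3.095] F [-0.6  0.2 -0.6] w 0.024818891060889185 g 3.9997726678848267
170 160
```

View pics/c9.png

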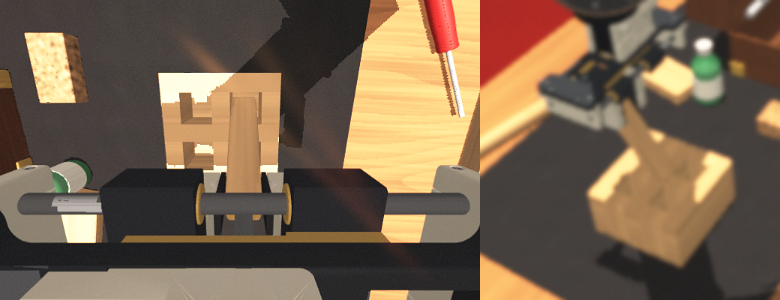

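The wrist half shows the foot edge at about (243,97), over the (−x,+y) well. I'll lower the foot in, then sweep the tool towards −x.

apply_moves(commands=[[[1,0.01,0,-0.1,0],[1,0,0,-0.1,0],[1,0,0,-0.045,0],[1,0,0,0,0]]])

```text
t: 16.65
eef_pos: [0.5227, 0.2687, 0.1769]
ee_rot: [-3.141, -0.0, -3.096]
force: [0.7, -0.0, -0.3]
width: 0.0248
gripper_force: 4.0
```

```bash
python3 - <<'E'
from h import *
st()
E
```

```text
t 16.65 p [0.5227 0.2687 0.1769] r [-3.141 -0.    -3.096] F [ 0.7 -0.  -0.3] w 0.02479936436447831 g 3.9998363703489304
```

apply_moves(commands=[[[1,-0.05,-0.002,0.01,0],[1,-0.05,-0.002,0.01,0],[1,-0.05,-0.002,0.01,0],[1,-0.04,-0.002,0.005,0],[1,0,0,0,0]]])

```text
t: 17.15
eef_pos: [0.4841, 0.2678, 0.1858]
ee_rot: [3.139, 0.003, -3.094]
force: [1.3, -0.0, 4.4]
width: 0.025
gripper_force: 4.0
```

```bash
python3 - <<'E'
from h import *
st()
E
```

```text
t 17.15 p [0.4841 0.2678 0.1858] r [ 3.139e+00  3.000e-03 -3.094e+00] F [ 1.3 -0.   4.4] w 0.025026654186985336 g 4.005253426730633
```

apply_moves(commands=[[[1,-0.03,-0.001,0,0],[1,-0.03,-0.001,0,0],[1,-0.02,-0.001,0,0],[1,0,0,0,0],[1,0,0,0,0]]])

```text
t: 17.65
eef_pos: [0.4683, 0.2669, 0.1838]
ee_rot: [3.141, 0.0, -3.095]
force: [1.5, -0.4, 5.2]
width: 0.0253
gripper_force: 4.0
```

```bash
python3 - <<'E'
from h import *
st();w=grab('wrist','w10');h=cv2.cvtColor(w['image'],cv2.COLOR_BGR2HSV)
hold(w)
E
```

```text
t 17.65 p [0.4683 0.2669 0.1838] r [ 3.141  0.    -3.095] F [ 1.5 -0.4  5.2] w 0.025342836391092513 g 4.000900313258171
[[197, 160], [205, 223], [230, 223], [227, 187], [248, 186], [250, 206], [275, 207], [277, 229], [301, 228], [303, 242], [301, 187], [316, 176], [338, 177], [342, 195], [349, 187], [348, 228], [373, 229], [376, 160]]
edges [np.float32(0.142), np.float32(0.053), np.float32(0.021), np.float32(0.031), np.float32(0.017), np.float32(0.017), np.float32(0.021), np.float32(0.019), np.float32(0.02), np.float32(0.013), np.float32(0.048), np.float32(0.015), np.float32(0.018), np.float32(0.015), np.float32(0.009), np.float32(0.035), np.float32(0.021), np.float32(0.058)] rect ((0.4695311486721039, 0.23626649379730225), (0.07003503292798996, 0.14155526459217072), 2.615553855895996) mean [0.4691421  0.23960069]
[[3, 95], [28, 190], [78, 191], [58, 94]]
edges [np.float32(0.041), np.float32(0.073), np.float32(0.04), np.float32(0.075)] rect ((0.43090856075286865, 0.0441727451980114), (0.07480736821889877, 0.04113665968179703), 2.025092601776123) mean [0.43109074 0.04440998]
[[639, 0], [526, 0], [510, 17], [473, 224], [517, 256], [574, 256], [586, 220], [639, 230]]
edges [np.float32(0.177), np.float32(0.078), np.float32(0.014), np.float32(0.155), np.float32(0.051), np.float32(0.049), np.float32(0.033), np.float32(0.047)] rect ((0.41010820865631104, 0.4580264091491699), (0.19462326169013977, 0.13982345163822174), 2.506103515625) mean [0.4253797 0.4488829]
 hole [0.3901 0.4817]
```

```bash
cat >> h.py <<'E'
def combo(name):
    s=st();w=grab('wrist');f=grab('scene');g=grab('side');p=np.array(s['eef_pos'])-[0,0,.06]
    def crop(q,r=60):
        u=proj(q,p).astype(int);x=np.clip(u[0]-r,0,640-2*r);y=np.clip(u[1]-r,0,400-2*r);print(x,y);return cv2.resize(q['image'][y:y+2*r,x:x+2*r],(400,300))
    cv2.imwrite('pics/'+name+'.png',np.vstack([np.hstack([cv2.resize(w['image'][60:300,160:480],(400,300)),crop(g)]),np.hstack([crop(f),crop(g,110)])]))
E
python3 -c "
from h import *
combo('c11')"
```

```text
t 17.7 p [0.4684 0.2669 0.1838] r [ 3.141  0.    -3.095] F [ 0.6 -1.6  5.5] w 0.025117236763153545 g 4.000763967633247
195 181
335 103
145 131
```

View pics/c11.png

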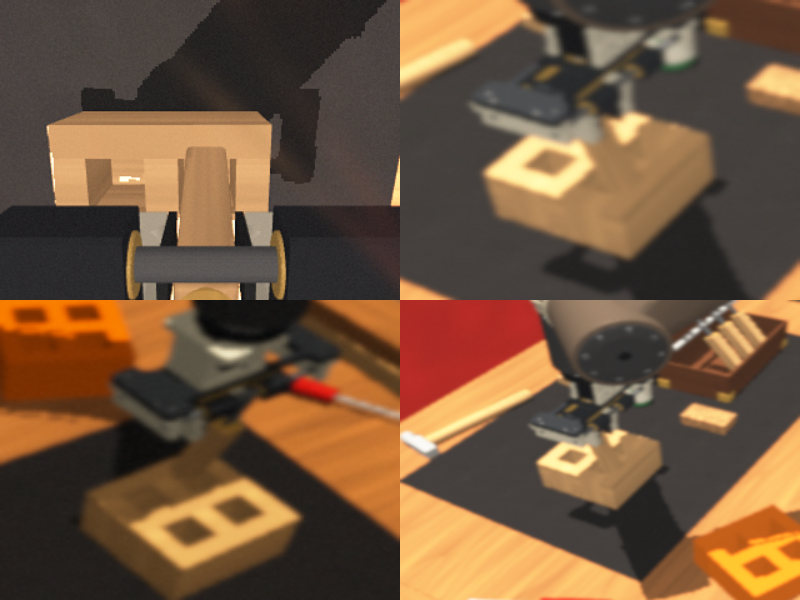

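```bash
python3 - <<'E'
from h import *
f=grab('wrist')
for z in(.075,.08,.085): print(onplane(f,324,180,z).round(4))
print('rim inner',onplane(f,324,60+158*.8,.075).round(4), proj(f,(.4683-.0125,.267,.07)))
E
```

```text
[0.4495 0.265  0.075 ]
[0.4484 0.2649 0.08  ]
[0.4473 0.2649 0.085 ]
rim inner [0.4547 0.2652 0.075 ] [326.11578396 186.33348977]
```

The foot rests on the near rim, overlapping it by about 6 mm, and the file is now almost upright. I'll lift it slightly, shift +x and lower.

apply_moves(commands=[[[1,0,0,0.04,0],[1,0.03,0,0,0],[1,0.03,0.002,0,0],[1,0,0,-0.05,0],[1,0,0,-0.05,0],[1,0,0,-0.05,0],[1,0,0,-0.05,0],[1,0,0,0,0]]])

```text
t: 18.7
eef_pos: [0.4796, 0.2663, 0.1494]
ee_rot: [-3.139, -0.003, -3.096]
force: [-0.9, -0.9, -0.1]
width: 0.025
gripper_force: 4.0
```

```bash
python3 -c "
from h import *
st()"
```

```text
t 18.7 p [0.4796 0.2663 0.1494] r [-3.139e+00 -3.000e-03 -3.096e+00] F [-0.9 -0.9 -0.1] w 0.02502161436287987 g 3.9998960494995117
```

apply_moves(commands=[[[1,-0.01,0,-0.05,0],[1,-0.01,0,-0.05,0],[1,0,0,-0.03,0],[1,0,0,-0.01,0],[1,0,0,0,0]]])

```text
t: 19.2
eef_pos: [0.4761, 0.2675, 0.1238]
ee_rot: [3.141, 0.0, -3.095]
force: [-5.6, 1.9, 6.5]
width: 0.0249
gripper_force: 4.0
```

```bash
python3 -c "
from h import *
st()"
```

```text
t 19.2 p [0.4761 0.2675 0.1238] r [ 3.141  0.    -3.095] F [-5.6  1.9  6.5] w 0.02492379451627597 g 3.9979199320077896
```

apply_moves(commands=[[[0.11,0,0,0,0],[0.11,0,0,0,0],[0.11,0,0,0,0],[0.11,0,0,0.2,0],[0.11,0,0,0.25,0],[0.11,0,0,0.25,0],[0.11,0,0,0.25,0],[0.11,0,-0.2,0.05,0.005],[0.11,0,-0.2,0,0],[0.11,0,-0.2,0,0],[0.11,0,0,0,0]]])

```text
t: 20.3
eef_pos: [0.4758, 0.1439, 0.3239]
ee_rot: [3.141, 0.001, -3.082]
force: [0.1, -1.1, -0.7]
width: 0.039
gripper_force: 0.0
```

```bash
python3 - <<'E'
from h import *
st();w=grab('wrist','w12');hold(w,320)
E
```

```text
t 20.3 p [0.4758 0.1439 0.3239] r [ 3.141e+00  1.000e-03 -3.082e+00] F [ 0.1 -1.1 -0.7] w 0.03900224667344463 g 0.0
[[344, 141], [341, 248], [360, 247], [358, 217], [379, 206], [400, 244], [405, 217], [422, 223], [418, 207], [449, 224], [430, 194], [452, 200], [453, 169], [438, 168], [457, 162], [456, 144]]
edges [np.float32(0.137), np.float32(0.142), np.float32(0.026), np.float32(0.043), np.float32(0.031), np.float32(0.061), np.float32(0.038), np.float32(0.024), np.float32(0.023), np.float32(0.049), np.float32(0.05), np.float32(0.03), np.float32(0.041), np.float32(0.019), np.float32(0.024), np.float32(0.023)] rect ((0.5050696730613708, 0.23898522555828094), (0.1421942263841629, 0.1413981020450592), 2.6914708614349365) mean [0.5095507 0.2552855]
 hole [0.5307 0.1799]
 hole [0.4722 0.2197]
 hole [0.479  0.2519]
[[467, 0], [488, 40], [544, 44], [504, 224], [546, 256], [574, 256], [586, 220], [621, 223], [639, 168], [639, 0]]
edges [np.float32(0.187), np.float32(0.049), np.float32(0.064), np.float32(0.216), np.float32(0.079), np.float32(0.038), np.float32(0.052), np.float32(0.047), np.float32(0.073), np.float32(0.192)] rect ((0.4084194302558899, 0.43216991424560547), (0.3460933268070221, 0.1790286749601364), 20.51485824584961) mean [0.43491405 0.43431455]
 hole [0.3904 0.4816]
```

apply_moves(commands=[[[0.11,0.05,-0.24,0,0],[0.11,0.05,-0.24,0,0],[0.11,0.05,-0.24,0,0],[0.11,0.05,-0.24,0,0],[0.11,0.04,-0.24,0,0],[0.11,0.035,-0.24,0,0],[0.11,0,-0.24,0,0],[0.11,0,0,0,0]]])

```text
t: 21.15
eef_pos: [0.5316, -0.1928, 0.3223]
ee_rot: [-3.141, -0.002, -3.084]
force: [-0.2, 0.4, -1.1]
width: 0.039
gripper_force: 0.0
```

```bash
python3 - <<'E'
from h import *
st()
E
```

```text
t 21.15 p [ 0.5316 -0.1928  0.3223] r [-3.141e+00 -2.000e-03 -3.084e+00] F [-0.2  0.4 -1.1] w 0.0389549646596402 g 0.0
```

apply_moves(commands=[[[0.11,0,0,-0.24,0],[0.11,0,0,-0.24,0],[0.11,0,0,-0.24,0],[0.11,0,0,-0.16,0],[0.11,0,0.005,-0.1,0],[0.11,0,0,-0.055,0],[0.11,0,0,0,0],[1,0,0,0,0],[1,0,0,0,0],[1,0,0,0,0],[1,0,0,0,0],[1,0,0,0,0]]], force=7)

```text
t: 22.35
eef_pos: [0.5324, -0.188, 0.1177]
ee_rot: [-3.141, 0.002, -3.079]
force: [0.2, 0.5, 4.9]
width: 0.0253
gripper_force: 7.0
```

```bash
python3 -c "
from h import *
st()"
```

```text
t 22.35 p [ 0.5324 -0.188   0.1177] r [-3.141e+00  2.000e-03 -3.079e+00] F [0.2 0.5 4.9] w 0.02525180725380624 g 6.994621306657791
```

apply_moves(commands=[[[1,0,0,0.05,0],[1,0,0,0.1,0],[1,0,0,0.15,0],[1,0,0,0.2,0],[1,0,0,0.2,0],[1,0,0,0.2,0],[1,0,0,0.05,0],[1,0,0.2,0,0],[1,0,0.2,0,0],[1,0,0.2,0,0],[1,0,0.2,0,-0.005]]])

```text
t: 23.45
eef_pos: [0.5305, -0.0265, 0.3064]
ee_rot: [3.141, -0.001, -3.096]
force: [1.3, -0.4, -0.7]
width: 0.0246
gripper_force: 7.0
```

```bash
python3 - <<'E'
from h import *
st();w=grab('wrist','w13');hold(w,330)
h=cv2.cvtColor(w['image'],cv2.COLOR_BGR2HSV)
print([int(v) for v in h[100:170:2,324,2]])
E
```

```text
t 23.45 p [ 0.5305 -0.0265  0.3064] r [ 3.141e+00 -1.000e-03 -3.096e+00] F [ 1.3 -0.4 -0.7] w 0.024628772353107144 g 6.991136893630028
[[623, 101], [498, 101], [481, 219], [595, 219], [609, 161], [628, 157], [610, 154], [634, 139], [610, 138], [602, 161], [561, 154], [566, 121], [599, 120], [597, 129], [615, 133]]
edges [np.float32(0.035), np.float32(0.141), np.float32(0.141), np.float32(0.142), np.float32(0.073), np.float32(0.022), np.float32(0.022), np.float32(0.029), np.float32(0.028), np.float32(0.027), np.float32(0.051), np.float32(0.038), np.float32(0.038), np.float32(0.01), np.float32(0.022)] rect ((0.5049862861633301, 0.2498857080936432), (0.14091721177101135, 0.16466854512691498), 2.496809244155884) mean [0.48603722 0.28065506]
 hole [0.5343 0.27  ]
 hole [0.537  0.2101]
 hole [0.4767 0.2068]
 hole [0.447  0.2022]
[66, 28, 34, 35, 38, 42, 42, 51, 49, 53, 60, 58, 51, 172, 169, 171, 167, 169, 170, 171, 171, 171, 171, 173, 177, 179, 176, 178, 176, 173, 175, 175, 176, 175, 174]
```

apply_moves(commands=[[[1,-0.01,0.2,0,0],[1,-0.01,0.2,0,0],[1,-0.01,0.2,0,0],[1,-0.01,0.2,0,0],[1,-0.005,0.2,0,0],[1,0,0.178,0,0],[1,0,0,-0.2,0],[1,0,0,-0.2,0],[1,0,0,-0.15,0],[1,0,0,-0.1,0],[1,0,0,-0.05,0],[1,0,0,0,0]]], force=4)

```text
t: 24.7
eef_pos: [0.5222, 0.2074, 0.1659]
ee_rot: [-3.14, -0.002, -3.096]
force: [-0.6, 0.5, -1.2]
width: 0.0249
gripper_force: 4.0
```

```bash
python3 -c "
from h import *
st()"
```

```text
t 24.7 p [0.5222 0.2074 0.1659] r [-3.140e+00 -2.000e-03 -3.096e+00] F [-0.6  0.5 -1.2] w 0.024897090425943638 g 3.9959129691123962
```

apply_moves(commands=[[[1,-0.03,-0.001,-0.005,0],[1,-0.04,-0.002,0,0],[1,-0.04,-0.002,0,0],[1,-0.04,-0.002,0,0],[1,-0.04,-0.002,0,0],[1,0,0,0,0]]])

```text
t: 25.3
eef_pos: [0.4832, 0.2059, 0.166]
ee_rot: [3.141, -0.0, -3.095]
force: [2.2, -0.2, 2.9]
width: 0.0251
gripper_force: 4.0
```

```bash
python3 - <<'E'
from h import *
st();w=grab('wrist','w14');h=cv2.cvtColor(w['image'],cv2.COLOR_BGR2HSV)
print([int(v) for v in h[90:220:3,324,2]])
E
```

```text
t 25.3 p [0.4832 0.2059 0.166 ] r [ 3.141 -0.    -3.095] F [ 2.2 -0.2  2.9] w 0.025123088526425686 g 4.000809118151665
[39, 39, 40, 39, 41, 41, 39, 39, 42, 52, 52, 56, 56, 60, 59, 61, 68, 166, 175, 204, 221, 219, 220, 221, 222, 216, 221, 220, 191, 192, 190, 195, 193, 192, 193, 192, 195, 192, 190, 190, 192, 193, 188, 193]
```

The foot is inside the well this time: the rim is unbroken in rows 147–172. I'll finish turning it upright.

apply_moves(commands=[[[1,-0.03,-0.001,0,0],[1,-0.03,-0.001,0,0],[1,-0.01,0,0,0],[1,0.01,0,-0.02,0],[1,0.015,0,-0.03,0],[1,0,0,-0.025,0],[1,0,0,0,0]]])

```text
t: 26.05
eef_pos: [0.4751, 0.2054, 0.1498]
ee_rot: [-3.141, -0.001, -3.096]
force: [1.6, 0.2, 2.4]
width: 0.0248
gripper_force: 4.0
```

```bash
python3 -c "
from h import *
st()"
```

```text
t 26.05 p [0.4751 0.2054 0.1498] r [-3.141e+00 -1.000e-03 -3.096e+00] F [1.6 0.2 2.4] w 0.024792153809034472 g 3.9980582892894745
```

apply_moves(commands=[[[0.11,0,0,0,0],[0.11,0,0,0,0],[0.11,0,0,0,0],[0.11,0,0,0,0],[0.11,0,0,0.15,0],[0.11,0,0,0.25,0],[0.11,0,0,0.25,0],[0.11,0,0,0.22,0],[0.11,0,-0.2,0,0.005],[0.11,0,-0.2,0,0],[0.11,0,0,0,0]]])

```text
t: 27.15
eef_pos: [0.4747, 0.1226, 0.3252]
ee_rot: [3.141, 0.0, -3.082]
force: [0.0, 1.3, -0.3]
width: 0.0389
gripper_force: 0.0
```

```bash
python3 - <<'E'
from h import *
s=st();w=grab('wrist','w15');hold(w,350);g=grab('side');f=grab('scene')
for q,n in((g,'side'),(f,'scene')):
    print(n,proj(q,(.4739,.2669,.075)),proj(q,(.4739,.2669,.183)),proj(q,(.4767,.2069,.183)))
cv2.imwrite('pics/c15.png',np.hstack([cv2.resize(w['image'][60:260,320:640],(400,250)),cv2.resize(g['image'][150:310,170:370],(400,320))[:250]]))
E
```

```text
t 27.15 p [0.4747 0.1226 0.3252] r [ 3.141  0.    -3.082] F [ 0.   1.3 -0.3] w 0.03891385582623904 g 0.0
[[473, 144], [361, 144], [356, 249], [357, 229], [374, 228], [380, 191], [380, 229], [400, 244], [401, 211], [403, 224], [448, 208], [448, 223], [464, 224], [456, 215], [466, 209], [447, 196], [469, 195], [470, 173], [458, 175], [455, 162], [470, 164]]
edges [np.float32(0.025), np.float32(0.138), np.float32(0.14), np.float32(0.029), np.float32(0.023), np.float32(0.051), np.float32(0.052), np.float32(0.035), np.float32(0.047), np.float32(0.018), np.float32(0.061), np.float32(0.021), np.float32(0.021), np.float32(0.017), np.float32(0.015), np.float32(0.032), np.float32(0.028), np.float32(0.029), np.float32(0.015), np.float32(0.017), np.float32(0.019)] rect ((0.5047709345817566, 0.23812657594680786), (0.1404685080051422, 0.14319315552711487), 3.3603456020355225) mean [0.5087098  0.25435528]
 hole [0.522  0.1797]
 hole [0.4805 0.2633]
 hole [0.4665 0.2808]
 hole [0.4765 0.2091]
[[466, 0], [487, 41], [559, 47], [515, 231], [546, 256], [574, 256], [586, 220], [632, 228], [639, 183], [627, 125], [624, 159], [597, 57], [629, 46], [639, 169], [639, 0]]
edges [np.float32(0.189), np.float32(0.05), np.float32(0.083), np.float32(0.224), np.float32(0.06), np.float32(0.038), np.float32(0.052), np.float32(0.064), np.float32(0.061), np.float32(0.079), np.float32(0.042), np.float32(0.132), np.float32(0.035), np.float32(0.15), np.float32(0.194)] rect ((0.4024423360824585, 0.4166164994239807), (0.35115930438041687, 0.1778814196586609), 23.211748123168945) mean [0.4196747  0.43808222]
side [256.2919702  252.43170842] [251.97798644 225.16276949] [264.2064245  211.88748243]
scene [393.60700086 174.75599955] [399.49746929 151.14964598] [383.87657421 159.3167717 ]
```

View pics/c15.png

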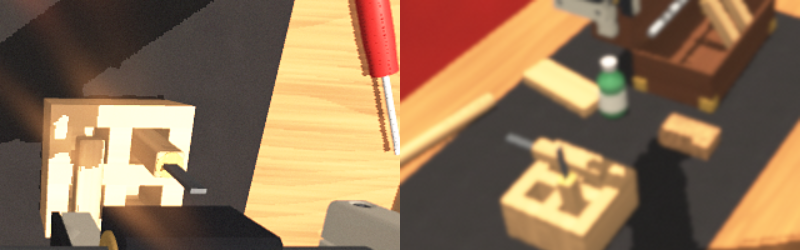

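In the side half, file 1 stands in its well near (565,170). File 2 lies across the holder top, handle from (545,150) to (628,180) and blade out to (512,140). I'll locate it.

```bash
python3 - <<'E'
from h import *
w=grab('wrist');g=grab('side')
for z in(.05,.0875,.1): print(z,'w foot edge',onplane(w,392,170,z).round(4),'side foot',onplane(g,282,240,z).round(4),'joint',onplane(g,240,224,z).round(4),'tip',onplane(g,226,219,z).round(4))
for x in(.45,.57,.625): print(x,proj(g,(x,.205,.0875)).round(1),proj(w,(x,.205,.0875)).round(1))
cv2.imwrite('pics/last.png',cv2.resize(g['image'][190:290,190:310],(600,500),interpolation=cv2.INTER_CUBIC))
h=cv2.cvtColor(g['image'],cv2.COLOR_BGR2HSV)
m=cv2.inRange(h[205:260,205:300],(0,0,130),(180,70,255))
ys,xs=np.nonzero(m);print(len(xs),[(int(a)+205,int(b)+205) for a,b in zip(xs[:60:4],ys[:60:4])])
for r in range(150,200,3): print(r,[tuple(int(q) for q in cv2.cvtColor(w['image'],cv2.COLOR_BGR2HSV)[r,c]) for c in (392,)],end=';')
E
```

```text
0.05 w foot edge [0.4734 0.2152 0.05  ] side foot [0.4525 0.1696 0.05  ] joint [0.6084 0.1772 0.05  ] tip [0.6627 0.1813 0.05  ]
0.0875 w foot edge [0.467  0.2065 0.0875] side foot [0.4299 0.1988 0.0875] joint [0.5792 0.206  0.0875] tip [0.6312 0.2099 0.0875]
0.1 w foot edge [0.4648 0.2036 0.1   ] side foot [0.4224 0.2085 0.1   ] joint [0.5695 0.2156 0.1   ] tip [0.6207 0.2194 0.1   ]
0.45 [275.1 238.9] [392.4 156. ]
0.57 [242.6 224.8] [381.6 247.9]
0.625 [228.6 218.7] [377.1 285.4]
39 [(271, 205), (275, 205), (279, 205), (275, 206), (225, 218), (227, 219), (228, 220), (230, 221), (234, 221), (234, 223)]
150 [(15, 128, 226)];153 [(15, 130, 222)];156 [(15, 129, 221)];159 [(16, 127, 221)];162 [(30, 21, 255)];165 [(30, 20, 255)];168 [(15, 137, 171)];171 [(15, 128, 192)];174 [(15, 128, 222)];177 [(15, 130, 221)];180 [(15, 126, 225)];183 [(15, 129, 229)];186 [(16, 126, 232)];189 [(16, 129, 234)];192 [(16, 125, 238)];195 [(30, 32, 255)];198 [(29, 29, 255)];
```

File 2 lies flat along x, foot at about (0.46, 0.205) and blade overhanging the far side near x = 0.61. I'll grip the blade so the file can hang handle-down.

apply_moves(commands=[[[0.11,0.14,0.09,0,-0.005],[0.11,0.14,0.09,0,0],[0.11,0.14,0.09,0,0],[0.11,0.14,0.09,0,0],[0.11,0.125,0.072,0,0],[0.11,0,0,-0.24,0],[0.11,0,0,-0.24,0],[0.11,0,0,-0.24,0],[0.11,0,0,-0.24,0],[0.11,0,0,-0.15,0],[0.11,0,0,-0.06,0],[0.11,0,0,0,0]]])

```text
t: 28.6
eef_pos: [0.6118, 0.2122, 0.0886]
ee_rot: [-3.14, -0.003, -3.094]
force: [-0.8, 0.1, 0.6]
width: 0.0387
gripper_force: 0.0
```

apply_moves(commands=[[[1,0,0,0,0],[1,0,0,0,0],[1,0,0,0,0],[1,0,0,0,0],[1,0,0,0,0],[1,0,0,0,0],[1,0,0,0,0],[1,0,0,0,0]]], force=6)

```text
t: 29.4
eef_pos: [0.6131, 0.2121, 0.091]
ee_rot: [3.141, 0.001, -3.095]
force: [2.7, -0.7, 4.0]
width: 0.0117
gripper_force: 6.0
```

```bash
python3 -c "
from h import *
st()"
```

```text
t 29.4 p [0.6131 0.2121 0.091 ] r [ 3.141e+00  1.000e-03 -3.095e+00] F [ 2.7 -0.7  4. ] w 0.011696031359641944 g 5.998378023505211
```

apply_moves(commands=[[[1,-0.02,-0.001,0.194,0],[1,-0.07,-0.003,0.185,0],[1,-0.115,-0.005,0.16,0],[1,-0.15,-0.007,0.13,0],[1,-0.175,-0.008,0.1,0],[1,-0.19,-0.009,0.06,0],[1,0,0,0.15,0],[1,0,0,0.2,0],[1,0,0,0.2,0],[1,0,0,0.1,0],[1,0,0,0,0],[1,0,0,0,0]]])

```text
t: 30.6
eef_pos: [0.468, 0.2053, 0.3856]
ee_rot: [3.141, -0.001, -3.095]
force: [0.6, -0.8, -1.5]
width: 0.0122
gripper_force: 6.0
```

```bash
python3 - <<'E'
from h import *
s=st();p=np.array(s['eef_pos']);w=grab('wrist','w16');g=grab('side','d16');f=grab('scene','s16')
m=cv2.inRange(cv2.cvtColor(w['image'],cv2.COLOR_BGR2HSV),(8,60,110),(32,200,255))
for r in range(100,240,8): 
    c=np.nonzero(m[r,290:360])[0];print(r,(c.min()+290,c.max()+290,len(c)) if len(c) else None,end=' ')
print('foot upright proj',proj(w,p-[.0125,0,.15]))
for n,q in(('side',g),('scene',f)):
    print(n,[proj(q,p-[0,0,d]).round(0).tolist() for d in(0,.03,.09,.15)])
    M=cv2.inRange(cv2.cvtColor(q['image'],cv2.COLOR_BGR2HSV),(8,60,90),(32,200,255))
    u0,v0=proj(q,p).astype(int)
    for r in range(v0,v0+60,5):
        c=np.nonzero(M[r,u0-35:u0+35])[0];print(r,(c.min()+u0-35,c.max()+u0-35,len(c)) if len(c) else None,end=' ')
E
```

```text
t 30.6 p [0.468  0.2053 0.3856] r [ 3.141e+00 -1.000e-03 -3.095e+00] F [ 0.6 -0.8 -1.5] w 0.012154811623149605 g 5.9998903423547745
100 (np.int64(307), np.int64(342), 36) 108 (np.int64(307), np.int64(342), 36) 116 (np.int64(306), np.int64(342), 37) 124 (np.int64(306), np.int64(343), 38) 132 (np.int64(305), np.int64(343), 39) 140 (np.int64(299), np.int64(359), 61) 148 (np.int64(297), np.int64(353), 57) 156 (np.int64(298), np.int64(350), 53) 164 (np.int64(298), np.int64(359), 62) 172 (np.int64(298), np.int64(359), 58) 180 (np.int64(297), np.int64(359), 52) 188 (np.int64(298), np.int64(347), 47) 196 (np.int64(298), np.int64(347), 48) 204 (np.int64(298), np.int64(347), 47) 212 (np.int64(298), np.int64(359), 53) 220 (np.int64(298), np.int64(359), 31) 228 (np.int64(299), np.int64(336), 4) 236 None foot upright proj [325.81760178 177.70892379]
side [[260.0, 151.0], [261.0, 161.0], [263.0, 180.0], [265.0, 198.0]]
151 (np.int64(228), np.int64(271), 5) 156 (np.int64(228), np.int64(270), 22) 161 (np.int64(224), np.int64(276), 44) 166 (np.int64(224), np.int64(293), 57) 171 (np.int64(224), np.int64(284), 51) 176 (np.int64(224), np.int64(293), 50) 181 (np.int64(224), np.int64(290), 44) 186 (np.int64(224), np.int64(293), 53) 191 (np.int64(224), np.int64(293), 57) 196 (np.int64(224), np.int64(293), 43) 201 (np.int64(248), np.int64(293), 29) 206 (np.int64(257), np.int64(266), 10) scene [[393.0, 102.0], [391.0, 111.0], [387.0, 129.0], [384.0, 145.0]]
101 (np.int64(368), np.int64(409), 25) 106 (np.int64(372), np.int64(415), 31) 111 (np.int64(371), np.int64(421), 41) 116 (np.int64(363), np.int64(426), 53) 121 (np.int64(364), np.int64(426), 53) 126 (np.int64(377), np.int64(426), 50) 131 (np.int64(375), np.int64(426), 39) 136 (np.int64(375), np.int64(410), 36) 141 (np.int64(386), np.int64(423), 38) 146 (np.int64(402), np.int64(426), 25) 151 (np.int64(407), np.int64(426), 20) 156 (np.int64(411), np.int64(426), 16)
```

```bash
python3 - <<'E'
from h import *
w={'image':cv2.imread('pics/w16.png')}
m=cv2.inRange(cv2.cvtColor(w['image'],cv2.COLOR_BGR2HSV),(8,60,110),(32,200,255))
for r in range(0,140,6): 
    c=np.nonzero(m[r,280:370])[0];print(r,(int(c.min())+280,int(c.max())+280,len(c)) if len(c) else None,end=' ')
f=grab('wrist');p=np.array(arm.get_state()['eef_pos'])
u=np.array([np.cos(.046),np.sin(.046),0])
for t in(0,20,30,40,50,60,70):
    a=np.radians(t);ax=-np.sin(a)*u-np.array([0,0,np.cos(a)]);n=-np.cos(a)*u+np.array([0,0,np.sin(a)])
    F=p-[0,0,.003]+.15*ax
    print(t,proj(f,F+.0125*n).round(0),proj(f,F-.0125*n).round(0),proj(f,p+.03*ax+.0125*n).round(0))
E
```

```text
0 (280, 369, 90) 6 (280, 369, 90) 12 (280, 369, 90) 18 (280, 369, 90) 24 (280, 369, 90) 30 (280, 369, 90) 36 (280, 369, 90) 42 (280, 369, 90) 48 (324, 369, 18) 54 (329, 352, 17) 60 (335, 347, 5) 66 None 72 None 78 (309, 339, 31) 84 (308, 341, 34) 90 (307, 341, 35) 96 (307, 341, 35) 102 (307, 342, 36) 108 (307, 342, 36) 114 (306, 342, 37) 120 (306, 343, 38) 126 (306, 343, 38) 132 (305, 343, 39) 138 (300, 369, 70) 0 [325. 177.] [325. 203.] [326. 221.]
20 [326. 123.] [326. 149.] [326. 209.]
30 [326.  94.] [326. 122.] [326. 204.]
40 [326.  64.] [326.  93.] [326. 201.]
50 [326.  32.] [326.  63.] [326. 200.]
60 [326.  -3.] [326.  31.] [326. 200.]
70 [326. -42.] [326.  -5.] [326. 203.]
```

It is held by the blade but still about 36° off vertical; I'll loosen to the minimum grip so that it hangs.

apply_moves(commands=[[[1,0,0,0,0],[1,0.05,0,0,0],[1,-0.05,0,0,0],[1,0,0,0,0],[1,0,0,0,0]]], force=3)

```text
t: 31.3
eef_pos: [0.4686, 0.2054, 0.3864]
ee_rot: [3.141, 0.0, -3.095]
force: [-0.1, -0.7, -0.8]
width: 0.0122
gripper_force: 3.0
```

```bash
cat >> h.py <<'E'
def footrow(f,c0=300,c1=352,lo=40,hi=215):
    m=cv2.inRange(cv2.cvtColor(f['image'],cv2.COLOR_BGR2HSV),(8,60,110),(32,200,255))
    print([(r,int(np.nonzero(m[r,c0:c1])[0].min())+c0,int(np.nonzero(m[r,c0:c1])[0].max())+c0) if m[r,c0:c1].any() else r for r in range(lo,hi,6)])
E
python3 - <<'E'
from h import *
st();f=grab('wrist','w17');footrow(f)
E
```

```text
t 31.3 p [0.4686 0.2054 0.3864] r [ 3.141  0.    -3.095] F [-0.1 -0.7 -0.8] w 0.012173294820147255 g 2.999967411160469
[(40, 300, 351), (46, 323, 351), (52, 330, 345), (58, 332, 350), (64, 341, 342), 70, 76, 82, 88, 94, 100, 106, 112, (118, 310, 339), (124, 309, 339), (130, 309, 340), (136, 308, 341), (142, 300, 351), (148, 300, 351), (154, 300, 350), (160, 300, 349), (166, 300, 351), (172, 300, 348), (178, 305, 344), (184, 304, 345), (190, 304, 345), (196, 303, 346), (202, 303, 346), (208, 302, 347), (214, 302, 346)]
```

It swung to about 23°. More shaking.

apply_moves(commands=[[[1,0.12,0,0,0],[1,-0.12,0,0,0],[1,0.12,0,0,0],[1,-0.12,0,0,0],[1,0,0,0,0],[1,0,0,0,0]]])

```text
t: 31.95
eef_pos: [0.4685, 0.2054, 0.3867]
ee_rot: [3.141, 0.001, -3.095]
force: [-0.7, -0.2, -1.5]
width: 0.0124
gripper_force: 3.0
```

```bash
python3 - <<'E'
from h import *
st();f=grab('wrist','w18');footrow(f,310,340,70)
E
```

```text
t 31.95 p [0.4685 0.2054 0.3867] r [ 3.141e+00  1.000e-03 -3.095e+00] F [-0.7 -0.2 -1.5] w 0.012364252059359732 g 3.00002072006464
[70, 76, 82, 88, 94, 100, 106, 112, 118, 124, 130, (136, 320, 339), (142, 310, 339), (148, 310, 339), (154, 310, 339), (160, 310, 339), (166, 310, 339), (172, 310, 339), (178, 313, 338), 184, 190, (196, 312, 338), (202, 310, 339), (208, 310, 339), (214, 310, 339)]
```

```bash
python3 - <<'E'
from h import *
f=grab('wrist')
print([proj(f,(x,.205,.075)).round(0).tolist() for x in(.434,.4565,.4945)])
footrow(f,312,338,168,212) 
hold(f)
h=cv2.cvtColor(f['image'],cv2.COLOR_BGR2HSV);print([int(v) for v in h[170:215:2,324,2]])
E
```

```text
[[326.0, 139.0], [325.0, 155.0], [324.0, 180.0]]
[(168, 312, 337), (174, 312, 337), (180, 313, 337), 186, 192, (198, 312, 337), (204, 312, 337), (210, 312, 337)]
[[298, 140], [299, 229], [309, 208], [298, 207], [299, 175], [313, 177], [300, 180], [300, 195], [338, 196], [344, 224], [307, 227], [314, 243], [334, 242], [336, 228], [392, 223], [395, 166], [387, 173], [396, 140]]
edges [np.float32(0.139), np.float32(0.135), np.float32(0.037), np.float32(0.017), np.float32(0.049), np.float32(0.021), np.float32(0.02), np.float32(0.023), np.float32(0.057), np.float32(0.045), np.float32(0.057), np.float32(0.029), np.float32(0.031), np.float32(0.023), np.float32(0.086), np.float32(0.088), np.float32(0.015), np.float32(0.049)] rect ((0.5130391716957092, 0.2383251190185547), (0.15846188366413116, 0.14284367859363556), 3.080296277999878) mean [0.52306634 0.2169121 ]
 hole [0.5229 0.2735]
 hole [0.4762 0.2074]
[[639, 44], [594, 216], [637, 230]]
edges [np.float32(0.269), np.float32(0.238), np.float32(0.075)] rect ((0.430860310792923, 0.6192418932914734), (0.2692972719669342, 0.06312544643878937), 16.996782302856445) mean [0.45809403 0.63856786]
[[451, 0], [444, 8], [461, 38], [447, 51], [475, 57], [448, 224], [490, 256], [541, 256], [606, 0]]
edges [np.float32(0.197), np.float32(0.012), np.float32(0.043), np.float32(0.023), np.float32(0.039), np.float32(0.236), np.float32(0.089), np.float32(0.08), np.float32(0.356)] rect ((0.426677405834198, 0.45801255106925964), (0.3558650016784668, 0.20451509952545166), 2.539083480834961) mean [0.38280272 0.42354828]
 hole [0.3892 0.4958]
[249, 231, 157, 160, 170, 150, 255, 255, 255, 255, 255, 255, 146, 154, 153, 152, 154, 151, 150, 150, 149, 148, 146]
```

apply_moves(commands=[[[1,-0.022,0.004,0,0],[1,-0.022,0.004,0,0],[1,0,0,-0.1,0],[1,0,0,-0.2,0],[1,0,0,-0.2,0],[1,0,0,-0.15,0],[1,0,0,-0.1,0],[1,0,0,0,0]]])

```text
t: 32.85
eef_pos: [0.4582, 0.206, 0.2337]
ee_rot: [-3.139, -0.004, -3.096]
force: [-0.4, -0.3, -0.5]
width: 0.0122
gripper_force: 3.0
```

```bash
python3 - <<'E'
from h import *
s=st();f=grab('wrist','w19')
h=cv2.cvtColor(f['image'],cv2.COLOR_BGR2HSV);print([(r,int(h[r,324,2])) for r in range(110,230,4)])
print([proj(f,(x,.205,.075)).round(0).tolist() for x in(.434,.4565,.4945)],proj(f,np.array(s['eef_pos'])+[.0045,0,-.15]))
E
```

```text
t 32.85 p [0.4582 0.206  0.2337] r [-3.139 -0.004 -3.096] F [-0.4 -0.3 -0.5] w 0.01216932420159332 g 3.0001190677285194
[(110, 43), (114, 46), (118, 43), (122, 46), (126, 55), (130, 57), (134, 53), (138, 56), (142, 49), (146, 42), (150, 42), (154, 40), (158, 159), (162, 174), (166, 188), (170, 220), (174, 223), (178, 220), (182, 221), (186, 216), (190, 215), (194, 157), (198, 157), (202, 154), (206, 150), (210, 152), (214, 153), (218, 154), (222, 150), (226, 158)]
[[326.0, 164.0], [325.0, 187.0], [323.0, 224.0]] [325.51384795 195.67299965]
```

apply_moves(commands=[[[1,0.018,0.002,0,0],[1,0,0,-0.06,0],[1,0,0,-0.06,0],[1,0,0,-0.06,0],[1,0,0,0,0]]])

```text
t: 33.4
eef_pos: [0.4623, 0.2066, 0.1982]
ee_rot: [-3.14, -0.003, -3.096]
force: [-0.1, -0.3, -1.7]
width: 0.0119
gripper_force: 3.0
```

```bash
python3 - <<'E'
from h import *
s=st();f=grab('wrist','w20')
h=cv2.cvtColor(f['image'],cv2.COLOR_BGR2HSV);print([(r,int(h[r,324,2])) for r in range(150,240,4)])
print([proj(f,(x,.205,.075)).round(0).tolist() for x in(.434,.4565,.4945)],proj(f,np.array(s['eef_pos'])+[.0045,0,-.15]))
E
```

```text
t 33.4 p [0.4623 0.2066 0.1982] r [-3.140e+00 -3.000e-03 -3.096e+00] F [-0.1 -0.3 -1.7] w 0.011943300377052298 g 3.0000363662838936
[(150, 48), (154, 42), (158, 161), (162, 166), (166, 155), (170, 227), (174, 223), (178, 219), (182, 221), (186, 218), (190, 222), (194, 165), (198, 155), (202, 155), (206, 156), (210, 153), (214, 153), (218, 147), (222, 151), (226, 155), (230, 208), (234, 207), (238, 208)]
[[325.0, 166.0], [324.0, 192.0], [322.0, 233.0]] [325.37168122 195.48245869]
```

No contact force, so the foot is inside the well. I'll continue to the floor.

apply_moves(commands=[[[1,0.015,0,-0.05,0],[1,0.015,0,-0.05,0],[1,0.01,0,-0.05,0],[1,0.01,0,-0.02,0],[1,0,0,-0.02,0],[1,0,0,0,0]]])

```text
t: 34.05
eef_pos: [0.4735, 0.2073, 0.1621]
ee_rot: [-3.141, -0.0, -3.095]
force: [-1.1, 0.2, -1.7]
width: 0.012
gripper_force: 3.0
```

```bash
python3 -c "
from h import *
st()"
```

```text
t 34.05 p [0.4735 0.2073 0.1621] r [-3.141 -0.    -3.095] F [-1.1  0.2 -1.7] w 0.012044982901482471 g 3.0006319284439087
```

apply_moves(commands=[[[1,0,0,-0.04,0],[1,0,0,0,0],[0.4,0,0,0,0],[0.4,0,0,0,0],[0.4,0,0,0,0],[0.4,0,0,0.1,0],[0.4,0,0,0.2,0],[0.4,0,0,0.25,0],[0.11,0,0,0.25,0],[0.11,0,-0.2,0.03,0.005],[0.11,0,-0.2,0,0],[0.11,0,0,0,0]]])

```text
t: 35.25
eef_pos: [0.4728, 0.1245, 0.3213]
ee_rot: [3.141, 0.001, -3.082]
force: [0.7, 0.1, -0.2]
width: 0.0389
gripper_force: 0.0
```

```bash
python3 - <<'E'
from h import *
s=st();w=grab('wrist','w21');g=grab('side','d21');f=grab('scene','s21')
# blade tips near expected (grey) positions: check steel-like dark/grey vs expected
for q,n in((g,'side'),(f,'scene')):
    for X in((.4739,.2669),(.4767,.2069)):
        print(n,X,[cv2.cvtColor(q['image'],cv2.COLOR_BGR2HSV)[tuple(np.round(proj(q,(*X,z))[::-1]).astype(int))].tolist() for z in(.09,.11,.125,.14,.16,.175,.2)])
print([proj(w,(x,y,.183)).round(0).tolist() for x,y in((.4739,.2669),(.4767,.2069))])
E
```

```text
t 35.25 p [0.4728 0.1245 0.3213] r [ 3.141e+00  1.000e-03 -3.082e+00] F [ 0.7  0.1 -0.2] w 0.038917977209295546 g 0.0
side (0.4739, 0.2669) [[15, 127, 168], [15, 128, 171], [27, 107, 254], [18, 128, 183], [14, 102, 127], [16, 121, 230], [16, 121, 225]]
side (0.4767, 0.2069) [[15, 127, 157], [15, 128, 152], [17, 143, 164], [17, 92, 97], [20, 12, 65], [15, 8, 65], [15, 106, 115]]
scene (0.4739, 0.2669) [[16, 158, 87], [18, 181, 156], [23, 174, 183], [18, 155, 94], [12, 39, 33], [21, 48, 37], [12, 113, 52]]
scene (0.4767, 0.2069) [[16, 156, 88], [16, 165, 113], [16, 137, 65], [15, 83, 55], [50, 23, 34], [10, 23, 34], [15, 48, 32]]
[[480.0, 203.0], [414.0, 203.0]]
```

Both files now stand; the pixels along each axis match handle to 0.125 m and blade to 0.18 m. Now file 3.

apply_moves(commands=[[[0.11,0.04,-0.235,0,0],[0.11,0.04,-0.235,0,0],[0.11,0.04,-0.235,0,0],[0.11,0.04,-0.235,0,0],[0.11,0.04,-0.235,0,0],[0.11,0.04,-0.235,0,0],[0.11,0.04,-0.235,0,0],[0.11,0.035,-0.233,0,0],[0.11,0,0,0,0]]])

```text
t: 36.3
eef_pos: [0.537, -0.2521, 0.3185]
ee_rot: [-3.141, -0.003, -3.083]
force: [0.2, -0.1, -1.4]
width: 0.0391
gripper_force: 0.0
```

apply_moves(commands=[[[0.11,0,0,-0.24,0],[0.11,0,0,-0.24,0],[0.11,0,0,-0.24,0],[0.11,0,0,-0.15,0],[0.11,0,0,-0.09,0],[0.11,0,0,-0.05,0],[0.11,0,0,0,0],[1,0,0,0,0],[1,0,0,0,0],[1,0,0,0,0],[1,0,0,0,0],[1,0,0,0,0]]], force=7)

```text
t: 37.5
eef_pos: [0.5371, -0.2484, 0.1195]
ee_rot: [-3.141, 0.002, -3.079]
force: [0.6, 1.1, 4.2]
width: 0.0252
gripper_force: 7.0
```

```bash
python3 -c "
from h import *
st()"
```

```text
t 37.5 p [ 0.5371 -0.2484  0.1195] r [-3.141e+00  2.000e-03 -3.079e+00] F [0.6 1.1 4.2] w 0.025168303686550018 g 6.999414190649986
```

apply_moves(commands=[[[1,0,0,0.05,0],[1,0,0,0.1,0],[1,0,0,0.15,0],[1,0,0,0.2,0],[1,0,0,0.2,0],[1,0,0,0.2,0],[1,-0.04,0.2,0.05,0],[1,-0.04,0.24,0,0],[1,-0.04,0.24,0,0],[1,-0.04,0.24,0,0],[1,0,0.24,0,-0.005],[1,0,0.2,0,0]]])

```text
t: 38.7
eef_pos: [0.5032, 0.0256, 0.3091]
ee_rot: [3.141, 0.0, -3.095]
force: [1.0, 0.1, -1.0]
width: 0.0249
gripper_force: 7.0
```

```bash
python3 - <<'E'
from h import *
st();f=grab('wrist','w22');footrow(f,312,338,100,200)
E
```

```text
t 38.7 p [0.5032 0.0256 0.3091] r [ 3.141  0.    -3.095] F [ 1.   0.1 -1. ] w 0.024856397407346086 g 6.99609562754631
[(100, 312, 329), (106, 312, 329), (112, 312, 329), (118, 312, 329), (124, 312, 337), (130, 312, 337), (136, 312, 337), (142, 312, 337), (148, 312, 337), (154, 312, 337), (160, 312, 337), (166, 312, 337), (172, 312, 337), (178, 312, 337), (184, 312, 337), (190, 312, 337), (196, 312, 337)]
```

apply_moves(commands=[[[1,0,0.2,-0.1,0],[1,0,0.15,-0.1,0],[1,0,0,-0.1,0],[1,0,0,0,0],[1,0.12,0,0,0],[1,-0.12,0,0,0],[1,0.12,0,0,0],[1,-0.12,0,0,0],[1,0,0,0,0],[1,0,0,0,0]]], force=3)

```text
t: 39.75
eef_pos: [0.5045, 0.0932, 0.2497]
ee_rot: [3.141, 0.001, -3.096]
force: [-0.2, -0.4, -1.5]
width: 0.025
gripper_force: 3.0
```

```bash
python3 - <<'E'
from h import *
st();f=grab('wrist','w23');footrow(f,312,338,100,200)
E
```

```text
t 39.75 p [0.5045 0.0932 0.2497] r [ 3.141e+00  1.000e-03 -3.096e+00] F [-0.2 -0.4 -1.5] w 0.024993072189398807 g 3.000003844499588
[100, 106, 112, 118, 124, 130, 136, 142, 148, 154, 160, 166, 172, 178, (184, 312, 337), (190, 312, 337), (196, 312, 337)]
```

The shaking turned it upright (foot edge now at row 181). I'll re-check the holder and go over the (+x,−y) well.

apply_moves(commands=[[[1,0,0,0.15,0],[1,0,0,0.15,0],[1,0,0,0,0]]])

```text
t: 40.1
eef_pos: [0.5066, 0.094, 0.3133]
ee_rot: [3.14, 0.007, -3.095]
force: [0.3, -0.3, -1.0]
width: 0.0253
gripper_force: 3.0
```

```bash
python3 - <<'E'
from h import *
st();f=grab('wrist','w24');hold(f,345);p=np.array(arm.get_state()['eef_pos']);footrow(f,312,338,160,200)
print(proj(f,p+[-.0125,0,-.114]))
E
```

```text
t 40.1 p [0.5066 0.094  0.3133] r [ 3.14   0.007 -3.095] F [ 0.3 -0.3 -1. ] w 0.025316085668698106 g 2.9999855160713196
[[388, 116], [382, 223], [491, 230], [500, 173], [486, 163], [504, 163], [509, 118]]
edges [np.float32(0.141), np.float32(0.133), np.float32(0.141), np.float32(0.075), np.float32(0.023), np.float32(0.022), np.float32(0.053)] rect ((0.5057414174079895, 0.2389037311077118), (0.13989479839801788, 0.14457577466964722), 1.66197669506073) mean [0.49839824 0.26572064]
 hole [0.5369 0.2182]
 hole [0.5334 0.2716]
 hole [0.4762 0.2059]
 hole [0.4796 0.2594]
[[473, 0], [593, 13], [532, 256], [574, 256], [586, 220], [639, 230], [639, 0]]
edges [np.float32(0.176), np.float32(0.131), np.float32(0.286), np.float32(0.055), np.float32(0.051), np.float32(0.073), np.float32(0.271)] rect ((0.4374999403953552, 0.38637399673461914), (0.3401212692260742, 0.16354933381080627), 23.973852157592773) mean [0.46816403 0.39508677]
[160, 166, 172, (178, 313, 335), (184, 312, 337), (190, 312, 337), (196, 312, 337)]
[325.71385882 183.68515276]
```

apply_moves(commands=[[[1,0.06,0.15,0,0],[1,0.06,0.15,0,0],[1,0.055,0.15,0,0],[1,0,0.129,0,0],[1,0,0,0,0],[1,0,0,-0.2,0],[1,0,0,-0.2,0],[1,0,0,-0.15,0],[1,0,0,-0.05,0],[1,0,0,0,0]]])

```text
t: 41.15
eef_pos: [0.539, 0.2088, 0.1875]
ee_rot: [-3.14, -0.002, -3.096]
force: [0.9, 0.9, -0.5]
width: 0.0251
gripper_force: 3.0
```

```bash
python3 - <<'E'
from h import *
s=st();f=grab('wrist','w25')
h=cv2.cvtColor(f['image'],cv2.COLOR_BGR2HSV);print([(r,int(h[r,324,2])) for r in range(120,230,4)])
print([proj(f,(x,.209,.075)).round(0).tolist() for x in(.4945,.5177,.5557)],proj(f,np.array(s['eef_pos'])+[-.0175,0,-.114]))
r=190;print([(c,int(h[r,c,2])) for c in range(270,380,5)])
E
```

```text
t 41.15 p [0.539  0.2088 0.1875] r [-3.140e+00 -2.000e-03 -3.096e+00] F [ 0.9  0.9 -0.5] w 0.025148195489655887 g 2.9997024312615395
[(120, 225), (124, 221), (128, 219), (132, 218), (136, 111), (140, 100), (144, 106), (148, 94), (152, 111), (156, 202), (160, 216), (164, 218), (168, 217), (172, 219), (176, 178), (180, 174), (184, 173), (188, 171), (192, 177), (196, 173), (200, 176), (204, 175), (208, 177), (212, 170), (216, 173), (220, 171), (224, 172), (228, 170)]
[[328.0, 148.0], [327.0, 177.0], [325.0, 221.0]] [326.522896   180.81069141]
[(270, 38), (275, 33), (280, 227), (285, 227), (290, 228), (295, 228), (300, 227), (305, 139), (310, 170), (315, 177), (320, 171), (325, 172), (330, 173), (335, 169), (340, 160), (345, 167), (350, 181), (355, 227), (360, 228), (365, 227), (370, 228), (375, 227)]
```

apply_moves(commands=[[[1,0,0,0.03,0],[1,0.04,0.005,0,0],[1,0,0,-0.03,0],[1,0,0,-0.05,0],[1,0,0,-0.05,0],[1,0,0,0,0]]])

```text
t: 41.8
eef_pos: [0.5461, 0.2098, 0.166]
ee_rot: [-3.14, -0.003, -3.096]
force: [-0.7, -0.9, -0.7]
width: 0.0246
gripper_force: 3.0
```

```bash
python3 - <<'E'
from h import *
s=st();f=grab('wrist','w26')
h=cv2.cvtColor(f['image'],cv2.COLOR_BGR2HSV);print([(r,int(h[r,324,2])) for r in range(140,230,4)])
print([proj(f,(x,.209,.075)).round(0).tolist() for x in(.4945,.5177,.5557)])
E
```

```text
t 41.8 p [0.5461 0.2098 0.166 ] r [-3.140e+00 -3.000e-03 -3.096e+00] F [-0.7 -0.9 -0.7] w 0.02459691735232669 g 2.999827489256859
[(140, 127), (144, 202), (148, 197), (152, 212), (156, 210), (160, 208), (164, 210), (168, 209), (172, 209), (176, 176), (180, 169), (184, 170), (188, 168), (192, 167), (196, 168), (200, 168), (204, 164), (208, 167), (212, 165), (216, 165), (220, 167), (224, 165), (228, 169)]
[[328.0, 142.0], [326.0, 173.0], [324.0, 221.0]]
```

It is about 23 mm into the well with no contact. I'll lower it a bit more and release.

apply_moves(commands=[[[1,-0.01,0,-0.04,0],[1,-0.01,0,-0.04,0],[1,0,0,0,0],[0.11,0,0,0,0],[0.11,0,0,0,0],[0.11,0,0,0,0],[0.11,0,0,0,0],[0.11,0,0,0.1,0],[0.11,0,0,0.25,0],[0.11,0,0,0.25,0],[0.11,0,0,0.25,0],[0.11,0,0,0,0.005]]])

```text
t: 43.05
eef_pos: [0.5461, 0.2115, 0.3309]
ee_rot: [3.136, 0.012, -3.079]
force: [1.1, -0.4, -0.3]
width: 0.0391
gripper_force: 0.0
```

```bash
cat >> h.py <<'E'
def stand(pts):
    g=grab('side');f=grab('scene')
    for q,n in((g,'side'),(f,'scene')):
        for X in pts:
            print(n,X,[cv2.cvtColor(q['image'],cv2.COLOR_BGR2HSV)[tuple(np.round(proj(q,(*X,z))[::-1]).astype(int))].tolist() for z in(.09,.11,.125,.14,.16,.175,.2)])
E
python3 - <<'E'
from h import *
st();stand([(.4739,.2669),(.4767,.2069),(.5367,.2097)])
E
```

```text
t 43.05 p [0.5461 0.2115 0.3309] r [ 3.136  0.012 -3.079] F [ 1.1 -0.4 -0.3] w 0.03906044104596007 g 0.0
side (0.4739, 0.2669) [[16, 127, 168], [16, 134, 169], [18, 138, 139], [15, 96, 119], [15, 109, 138], [16, 122, 151], [17, 128, 140]]
side (0.4767, 0.2069) [[16, 128, 159], [16, 128, 152], [17, 139, 158], [17, 84, 94], [20, 12, 65], [0, 4, 66], [15, 110, 116]]
side (0.5367, 0.2097) [[16, 128, 167], [16, 131, 168], [17, 103, 119], [15, 51, 80], [15, 22, 69], [15, 15, 68], [12, 44, 76]]
scene (0.4739, 0.2669) [[16, 153, 90], [15, 157, 96], [17, 185, 105], [18, 160, 67], [60, 9, 27], [60, 23, 22], [20, 64, 96]]
scene (0.4767, 0.2069) [[15, 161, 87], [15, 168, 100], [17, 139, 64], [15, 73, 42], [30, 17, 30], [30, 10, 25], [0, 36, 14]]
scene (0.5367, 0.2097) [[16, 159, 88], [16, 165, 99], [17, 163, 80], [18, 81, 47], [15, 52, 39], [15, 38, 40], [16, 164, 101]]
```

File 3 stands too. Now file 4.

apply_moves(commands=[[[0.11,-0.01,-0.236,0,0],[0.11,-0.01,-0.236,0,0],[0.11,-0.005,-0.236,0,0],[0.11,0,-0.236,0,0],[0.11,0,-0.236,0,0],[0.11,0,-0.236,0,0],[0.11,0,-0.236,0,0],[0.11,0,-0.236,0,0],[0.11,0,-0.236,0,0],[0.11,0,-0.236,0,0],[0.11,0,-0.236,0,0],[0.11,0,0,0,0]]])

```text
t: 44.35
eef_pos: [0.537, -0.3131, 0.3196]
ee_rot: [3.141, -0.004, -3.085]
force: [0.4, 0.0, -0.7]
width: 0.0389
gripper_force: 0.0
```

```bash
python3 -c "
from h import *
st()"
```

```text
t 44.35 p [ 0.537  -0.3131  0.3196] r [ 3.141 -0.004 -3.085] F [ 0.4  0.  -0.7] w 0.03892112184024069 g 0.0
```

apply_moves(commands=[[[0.11,0.02,0.012,-0.24,0],[0.11,0,0,-0.24,0],[0.11,0,0,-0.24,0],[0.11,0,0,-0.15,0],[0.11,0,0,-0.09,0],[0.11,0,0,-0.045,0],[0.11,0,0,0,0],[1,0,0,0,0],[1,0,0,0,0],[1,0,0,0,0],[1,0,0,0,0],[1,0,0,0,0]]], force=7)

```text
t: 45.55
eef_pos: [0.543, -0.3074, 0.1229]
ee_rot: [-3.14, 0.002, -3.08]
force: [1.8, -5.5, -0.8]
width: 0.0247
gripper_force: 7.0
```

```bash
python3 -c "
from h import *
st()"
```

```text
t 45.55 p [ 0.543  -0.3074  0.1229] r [-3.14e+00  2.00e-03 -3.08e+00] F [ 1.8 -5.5 -0.8] w 0.024656771292244643 g 6.982611045241356
```

apply_moves(commands=[[[1,0,0,0.05,0],[1,0,0,0.1,0],[1,0,0,0.15,0],[1,0,0,0.2,0],[1,0,0,0.2,0],[1,0,0,0.2,0],[1,-0.04,0.2,0.05,0],[1,-0.04,0.24,0,0],[1,-0.04,0.24,0,0],[1,-0.04,0.24,0,0],[1,0,0.24,0,-0.005],[1,0,0.24,0,0]]])

```text
t: 46.75
eef_pos: [0.5096, -0.0245, 0.3128]
ee_rot: [3.141, 0.003, -3.096]
force: [1.9, -0.4, -1.6]
width: 0.0251
gripper_force: 7.0
```

apply_moves(commands=[[[1,0,0.22,0,0],[1,0,0.22,-0.1,0],[1,0,0.2,-0.1,0],[1,0,0,-0.1,0],[1,0,0,0,0],[1,0.12,0,0,0],[1,-0.12,0,0,0],[1,0.12,0,0,0],[1,-0.12,0,0,0],[1,0,0,0,0],[1,0,0,0,0]]], force=3)

```text
t: 47.85
eef_pos: [0.5107, 0.1012, 0.2531]
ee_rot: [3.141, 0.002, -3.096]
force: [-0.4, 0.7, -0.5]
width: 0.0249
gripper_force: 3.0
```

```bash
python3 - <<'E'
from h import *
s=st();p=np.array(s['eef_pos']);f=grab('wrist','w27');footrow(f,312,338,100,200);print(proj(f,p+[-.0125,0,-.114]));hold(f,345)
E
```

```text
t 47.85 p [0.5107 0.1012 0.2531] r [ 3.141e+00  2.000e-03 -3.096e+00] F [-0.4  0.7 -0.5] w 0.024925949888195176 g 2.99998439848423
[100, 106, 112, 118, 124, 130, 136, 142, 148, 154, 160, 166, 172, 178, 184, (190, 312, 337), (196, 312, 337)]
[325.90221561 186.16654971]
[[394, 114], [387, 224], [407, 224], [388, 224], [387, 214], [408, 222], [410, 194], [445, 196], [455, 212], [432, 213], [432, 224], [463, 224], [473, 194], [505, 194], [500, 226], [487, 229], [515, 247], [517, 198], [535, 164], [513, 153], [538, 155], [538, 113]]
edges [np.float32(0.14), np.float32(0.114), np.float32(0.021), np.float32(0.02), np.float32(0.011), np.float32(0.025), np.float32(0.031), np.float32(0.037), np.float32(0.022), np.float32(0.024), np.float32(0.012), np.float32(0.033), np.float32(0.034), np.float32(0.033), np.float32(0.036), np.float32(0.014), np.float32(0.04), np.float32(0.056), np.float32(0.038), np.float32(0.027), np.float32(0.026), np.float32(0.042)] rect ((0.5041199922561646, 0.24153557419776917), (0.14179672300815582, 0.14822718501091003), 1.8331992626190186) mean [0.5213242 0.2433515]
 hole [0.4806 0.2606]
 hole [0.4809 0.2114]
[[639, 0], [561, 256], [578, 251], [586, 220], [639, 230]]
edges [np.float32(0.227), np.float32(0.25), np.float32(0.018), np.float32(0.036), np.float32(0.061)] rect ((0.45723429322242737, 0.4066449701786041), (0.07518211007118225, 0.25029972195625305), 88.30622100830078) mean [0.51440567 0.3887758 ]
```

File 4 hangs upright (foot edge about row 187). It goes into the last well, (+x,+y), passing high over file 3.

apply_moves(commands=[[[1,0,0,0.15,0],[1,0,0,0.2,0],[1,0,0,0.1,0],[1,0.03,0.2,0,0],[1,0.03,0.2,0,0],[1,0.03,0.2,0,0],[1,0.02,0.2,0,0],[1,0,0.043,0,0],[1,0,0,0,0],[1,0,0,0,0]]])

```text
t: 48.9
eef_pos: [0.5325, 0.2699, 0.3416]
ee_rot: [-3.141, 0.0, -3.095]
force: [-0.5, -0.1, -0.5]
width: 0.0252
gripper_force: 3.0
```

```bash
python3 - <<'E'
from h import *
s=st();p=np.array(s['eef_pos']);f=grab('wrist','w28')
h=cv2.cvtColor(f['image'],cv2.COLOR_BGR2HSV);print([(r,int(h[r,324,2])) for r in range(90,230,4)])
print([proj(f,(x,.268,.075)).round(0).tolist() for x in(.434,.4567,.4947,.515,.553)],proj(f,p+[-.0125,0,-.118]))
E
```

```text
t 48.9 p [0.5325 0.2699 0.3416] r [-3.141  0.    -3.095] F [-0.5 -0.1 -0.5] w 0.025235747063485525 g 2.9835735261440277
[(90, 223), (94, 216), (98, 220), (102, 217), (106, 220), (110, 211), (114, 215), (118, 111), (122, 162), (126, 216), (130, 192), (134, 207), (138, 204), (142, 217), (146, 214), (150, 218), (154, 214), (158, 203), (162, 223), (166, 209), (170, 191), (174, 171), (178, 159), (182, 152), (186, 161), (190, 160), (194, 164), (198, 165), (202, 162), (206, 162), (210, 159), (214, 159), (218, 160), (222, 159), (226, 159)]
[[327.0, 89.0], [326.0, 108.0], [325.0, 139.0], [324.0, 155.0], [323.0, 184.0]] [326.06286262 185.33430749]
```

apply_moves(commands=[[[1,0.007,0,-0.2,0],[1,0,0,-0.2,0],[1,0,0,-0.2,0],[1,0,0,-0.08,0],[1,0,0,0,0],[1,0,0,0,0]]])

```text
t: 49.55
eef_pos: [0.5344, 0.2698, 0.2066]
ee_rot: [3.141, 0.001, -3.096]
force: [0.4, 0.7, 0.3]
width: 0.0249
gripper_force: 3.0
```

```bash
python3 - <<'E'
from h import *
s=st();p=np.array(s['eef_pos']);f=grab('wrist','w29')
h=cv2.cvtColor(f['image'],cv2.COLOR_BGR2HSV)
for c in(316,324,332): print(c,[(r,int(h[r,c,2])) for r in range(120,230,4)])
print([proj(f,(x,.268,.075)).round(0).tolist() for x in(.4947,.515,.553)],proj(f,p+[-.0125,0,-.118]))
for r in (168,186,196):print(r,[(c,int(h[r,c,2])) for c in range(270,390,5)])
E
```

```text
t 49.55 p [0.5344 0.2698 0.2066] r [ 3.141e+00  1.000e-03 -3.096e+00] F [0.4 0.7 0.3] w 0.024876632710336223 g 2.9976198077201843
316 [(120, 151), (124, 140), (128, 210), (132, 206), (136, 184), (140, 230), (144, 158), (148, 163), (152, 205), (156, 210), (160, 210), (164, 210), (168, 209), (172, 210), (176, 194), (180, 219), (184, 156), (188, 163), (192, 163), (196, 158), (200, 157), (204, 158), (208, 154), (212, 156), (216, 156), (220, 158), (224, 155), (228, 156)]
324 [(120, 132), (124, 133), (128, 213), (132, 209), (136, 206), (140, 231), (144, 162), (148, 164), (152, 210), (156, 208), (160, 210), (164, 212), (168, 213), (172, 212), (176, 194), (180, 220), (184, 160), (188, 156), (192, 159), (196, 158), (200, 158), (204, 159), (208, 157), (212, 160), (216, 158), (220, 155), (224, 152), (228, 150)]
332 [(120, 102), (124, 112), (128, 213), (132, 215), (136, 210), (140, 230), (144, 167), (148, 171), (152, 209), (156, 208), (160, 211), (164, 210), (168, 212), (172, 209), (176, 193), (180, 218), (184, 162), (188, 164), (192, 162), (196, 163), (200, 158), (204, 157), (208, 156), (212, 1
[... 299 characters left out ...]
2), (340, 209), (345, 213), (350, 210), (355, 208), (360, 205), (365, 205), (370, 209), (375, 84), (380, 45), (385, 35)]
186 [(270, 128), (275, 133), (280, 227), (285, 223), (290, 223), (295, 220), (300, 222), (305, 137), (310, 200), (315, 156), (320, 153), (325, 160), (330, 162), (335, 156), (340, 207), (345, 137), (350, 224), (355, 220), (360, 221), (365, 219), (370, 223), (375, 59), (380, 68), (385, 63)]
196 [(270, 132), (275, 147), (280, 214), (285, 209), (290, 211), (295, 206), (300, 208), (305, 130), (310, 160), (315, 158), (320, 154), (325, 159), (330, 157), (335, 152), (340, 148), (345, 131), (350, 211), (355, 210), (360, 208), (365, 209), (370, 214), (375, 75), (380, 81), (385, 59)]
```

It's centred over the well: rim at row 175, foot edge at row 184, well columns 303–347. Lower and release.

apply_moves(commands=[[[1,0,0,-0.07,0],[1,0,0,-0.07,0],[1,0,0,-0.07,0],[1,0,0,-0.06,0],[1,0,0,0,0],[1,0,0,0,0]]])

```text
t: 50.2
eef_pos: [0.5337, 0.2703, 0.1509]
ee_rot: [-3.141, -0.001, -3.095]
force: [0.8, -0.6, -1.2]
width: 0.0252
gripper_force: 3.0
```

```bash
python3 - <<'E'
from h import *
s=st();p=np.array(s['eef_pos']);f=grab('wrist','w30')
h=cv2.cvtColor(f['image'],cv2.COLOR_BGR2HSV)
for c in(324,): print(c,[(r,int(h[r,c,2])) for r in range(120,230,4)])
print([proj(f,(x,.268,.075)).round(0).tolist() for x in(.4947,.515,.553)])
E
```

```text
t 50.2 p [0.5337 0.2703 0.1509] r [-3.141e+00 -1.000e-03 -3.095e+00] F [ 0.8 -0.6 -1.2] w 0.02520174244372584 g 2.9981129989027977
324 [(120, 170), (124, 135), (128, 145), (132, 142), (136, 125), (140, 205), (144, 203), (148, 194), (152, 156), (156, 166), (160, 209), (164, 209), (168, 213), (172, 209), (176, 211), (180, 212), (184, 210), (188, 206), (192, 159), (196, 160), (200, 159), (204, 158), (208, 155), (212, 155), (216, 159), (220, 158), (224, 155), (228, 160)]
[[325.0, 162.0], [324.0, 190.0], [321.0, 240.0]]
```

apply_moves(commands=[[[0.11,0,0,0,0],[0.11,0,0,0,0],[0.11,0,0,0,0],[0.11,0,0,0,0],[0.11,0,0,0.1,0],[0.11,0,0,0.25,0],[0.11,0,0,0.25,0],[0.11,0,0,0.25,0],[0.11,0,0,0.2,0],[-0.3,0.08,-0.22,0,0.005],[-0.3,0.08,-0.22,0,0],[-0.3,0.08,-0.22,0,0]]])

```text
t: 51.45
eef_pos: [0.5819, 0.1373, 0.3621]
ee_rot: [3.141, 0.001, -3.078]
force: [0.7, 1.1, 0.7]
width: 0.0549
gripper_force: 0.0
```

```bash
python3 - <<'E'
from h import *
st();stand([(.4739,.2669),(.4767,.2069),(.5367,.2097),(.5339,.2697)]);grab('side','d31');grab('scene','s31')
E
```

```text
t 51.45 p [0.5819 0.1373 0.3621] r [ 3.141e+00  1.000e-03 -3.078e+00] F [0.7 1.1 0.7] w 0.05491909176414042 g 0.0
side (0.4739, 0.2669) [[16, 128, 167], [16, 133, 167], [17, 131, 140], [15, 98, 117], [15, 106, 128], [16, 119, 148], [17, 136, 146]]
side (0.4767, 0.2069) [[16, 128, 157], [15, 129, 150], [18, 150, 153], [17, 90, 88], [15, 9, 59], [30, 4, 63], [15, 106, 115]]
side (0.5367, 0.2097) [[15, 128, 167], [16, 131, 167], [17, 112, 114], [18, 41, 75], [6, 18, 69], [20, 11, 68], [11, 48, 75]]
side (0.5339, 0.2697) [[16, 128, 169], [19, 130, 242], [21, 124, 183], [18, 74, 100], [23, 15, 68], [15, 17, 89], [9, 26, 69]]
scene (0.4739, 0.2669) [[16, 144, 71], [16, 162, 96], [18, 189, 104], [19, 153, 70], [0, 15, 34], [23, 29, 35], [30, 24, 21]]
scene (0.4767, 0.2069) [[15, 158, 89], [16, 163, 100], [17, 137, 67], [18, 75, 41], [15, 18, 29], [22, 61, 92], [22, 63, 102]]
scene (0.5367, 0.2097) [[16, 160, 91], [16, 162, 99], [17, 183, 103], [18, 144, 69], [14, 105, 63], [12, 91, 56], [16, 158, 103]]
scene (0.5339, 0.2697) [[16, 156, 88], [17, 167, 136], [23, 158, 200], [21, 117, 63], [15, 16, 32], [30, 13, 40], [11, 95, 43]]
```

apply_moves(commands=[[[-0.3,0.08,-0.23,0,0],[-0.3,0.08,-0.23,0,0],[-0.3,0.08,-0.23,0,0],[-0.3,0.08,-0.23,0,0],[-0.3,0.06,-0.23,0,0],[-0.3,0.02,-0.23,0,0],[-0.3,0,-0.23,0,0],[-0.3,0,-0.15,0,0],[-0.3,0,0,0,0],[-0.3,0,0,0,0]]])

```text
t: 52.65
eef_pos: [0.6619, -0.2132, 0.3608]
ee_rot: [3.141, -0.001, -3.08]
force: [-0.2, 0.8, 0.3]
width: 0.057
gripper_force: 0.0
```

```bash
python3 - <<'E'
from h import *
st();f=brass('wrist','w31',100);print(proj(f,(.661,-.213,.2695)),proj(f,(.661,-.213,.2895)))
E
```

```text
t 52.65 p [ 0.6619 -0.2132  0.3608] r [ 3.141e+00 -1.000e-03 -3.080e+00] F [-0.2  0.8  0.3] w 0.057043469138113104 g 0.0
wrist [(110, [235.9, 113.7]), (732, [324.5, 190.5]), (630, [481.9, 210.6]), (113, [445.4, 287.8]), (119, [205.5, 290.0]), (2138, [424.6, 317.2])]
[325.75150186 208.09135942] [325.87822664 216.5922938 ]
```

```bash
python3 - <<'E'
from h import *
f=cv2.imread('pics/w31.png');h=cv2.cvtColor(f,cv2.COLOR_BGR2HSV)
print([(r,h[r,324].tolist()) for r in range(140,250,5)])
w=grab('wrist')
for x in(.645,.65,.655,.66): print(x,[proj(w,(x+dx,-.213,.27+dz)).round(0).tolist()[1] for dx,dz in((-.02,0),(.02,0),(-.014,.014),(.014,.014),(0,.02))])
E
```

```text
[(140, [8, 149, 101]), (145, [10, 159, 109]), (150, [9, 159, 101]), (155, [9, 156, 103]), (160, [8, 167, 96]), (165, [17, 158, 160]), (170, [17, 160, 183]), (175, [18, 159, 191]), (180, [18, 155, 197]), (185, [18, 161, 203]), (190, [18, 158, 203]), (195, [18, 160, 195]), (200, [18, 156, 194]), (205, [18, 159, 188]), (210, [17, 154, 179]), (215, [18, 152, 161]), (220, [9, 148, 95]), (225, [0, 24, 74]), (230, [0, 33, 78]), (235, [15, 41, 75]), (240, [20, 118, 255]), (245, [21, 114, 255])]
0.645 [161.0, 213.0, 173.0, 211.0, 195.0]
0.65 [168.0, 219.0, 180.0, 218.0, 202.0]
0.655 [175.0, 225.0, 187.0, 224.0, 208.0]
0.66 [181.0, 231.0, 194.0, 231.0, 215.0]
```

The pull spans rows 163–217, so it is at x ≈ 0.648. I'll descend and pinch it.

apply_moves(commands=[[[-0.3,-0.067,0,0,0],[-0.3,0,0,-0.15,0],[-0.3,0,0,-0.15,0],[-0.3,0,0,-0.09,0],[-0.3,0,0,-0.045,0],[-0.3,0,0,0,0],[1,0,0,0,0],[1,0,0,0,0],[1,0,0,0,0],[1,0,0,0,0],[1,0,0,0,0],[1,0,0,0,0]]], force=25)

```text
t: 53.95
eef_pos: [0.6483, -0.2137, 0.2745]
ee_rot: [3.142, 0.0, -3.08]
force: [-0.3, -0.9, 0.5]
width: 0.014
gripper_force: 0.0
```

apply_moves(commands=[[[1,0,0,0,0],[1,0,0,0,0],[1,0,0,0,0]]])

```text
t: 54.25
eef_pos: [0.6484, -0.2139, 0.2745]
ee_rot: [-3.141, 0.0, -3.08]
force: [-0.2, -2.4, 0.6]
width: 0.014
gripper_force: 25.0
```

```bash
python3 - <<'E'
from h import *
s=st();r=.1916;a0=np.arctan2(50,185)
z=s['eef_pos'][2]-.003
x=s['eef_pos'][0]
# hinge from grip history: pull (.4257,.1596-.003) & (.5101,.253)
from scipy.optimize import least_squares
P=np.array([(.4257,.1566),(.5101,.253),(.661,.2695)])
print(least_squares(lambda v:np.hypot(P[:,0]-v[0],P[:,1]-v[1])-v[2],[.605,.085,.19]).x)
hx=.605
th=np.arctan2(z-.085,-(x-hx)/.998)-a0;print('th',th)
A=np.linspace(th,-.01,12);X=-r*np.cos(A+a0);Z=r*np.sin(A+a0)
print(np.round(np.c_[A[1:],np.diff(X)*.998/.2,np.diff(X)*.063/.2,np.diff(Z)/.2],3).tolist())
E
```

```text
t 54.25 p [ 0.6484 -0.2139  0.2745] r [-3.141  0.    -3.08 ] F [-0.2 -2.4  0.6] w 0.013964051454701788 g 24.999531484045292
[0.60483126 0.08491413 0.19294267]
th 1.5356772478003509
[[1.395, -0.133, -0.008, 0.021], [1.255, -0.134, -0.008, 0.002], [1.114, -0.133, -0.008, -0.016], [0.974, -0.13, -0.008, -0.035], [0.833, -0.123, -0.008, -0.053], [0.693, -0.115, -0.007, -0.07], [0.552, -0.104, -0.007, -0.085], [0.412, -0.091, -0.006, -0.099], [0.271, -0.076, -0.005, -0.111], [0.131, -0.06, -0.004, -0.12], [-0.01, -0.043, -0.003, -0.127]]
```

apply_moves(commands=[[[1,-0.133,-0.008,0.021,0],[1,-0.134,-0.008,0.002,0],[1,-0.133,-0.008,-0.016,0],[1,-0.13,-0.008,-0.035,0],[1,-0.123,-0.008,-0.053,0],[1,-0.115,-0.007,-0.07,0],[1,-0.104,-0.007,-0.085,0],[1,-0.091,-0.006,-0.099,0],[1,-0.076,-0.005,-0.111,0],[1,-0.06,-0.004,-0.12,0],[1,0,0,0,0]]])

```text
t: 55.35
eef_pos: [0.426, -0.2272, 0.1591]
ee_rot: [3.141, -0.003, -3.08]
force: [-1.0, -0.5, -4.1]
width: 0.014
gripper_force: 25.0
```

```bash
python3 -c "
from h import *
st()"
```

```text
t 55.35 p [ 0.426  -0.2272  0.1591] r [ 3.141e+00 -3.000e-03 -3.080e+00] F [-1.  -0.5 -4.1] w 0.014035918997156355 g 24.999752640724182
```

apply_moves(commands=[[[1,-0.014,-0.001,-0.04,0],[1,-0.014,-0.001,-0.04,0],[1,-0.014,-0.001,-0.04,0],[1,-0.002,0,-0.02,0],[1,0,0,0,0]]])

```text
t: 55.85
eef_pos: [0.4174, -0.2277, 0.1325]
ee_rot: [3.14, -0.005, -3.08]
force: [-6.2, 0.8, -0.9]
width: 0.0141
gripper_force: 25.0
```

```bash
python3 -c "
from h import *
st()"
```

```text
t 55.85 p [ 0.4174 -0.2277  0.1325] r [ 3.14  -0.005 -3.08 ] F [-6.2  0.8 -0.9] w 0.014149236481350778 g 25.002034306526184
```

apply_moves(commands=[[[1,0.012,0,-0.02,0],[1,0,0,-0.02,0],[1,0,0,0,0],[1,0,0,0,0]]])

```text
t: 56.25
eef_pos: [0.4176, -0.2277, 0.1261]
ee_rot: [3.14, -0.008, -3.08]
force: [-22.0, 7.5, 25.0]
width: 0.0139
gripper_force: 25.0
```

```bash
python3 - <<'E'
from h import *
st();brass('side');brass('scene')
E
```

```text
t 56.25 p [ 0.4176 -0.2277  0.1261] r [ 3.14  -0.008 -3.08 ] F [-22.    7.5  25. ] w 0.013864274657290628 g 25.000647604465485
side [(75, [324.0, 166.6]), (24, [289.9, 191.7]), (38, [323.5, 202.2]), (1981, [346.0, 312.6])]
scene [(46, [390.7, 160.7]), (33, [373.6, 166.2]), (44, [403.3, 172.2]), (62, [389.2, 181.7]), (96, [197.8, 246.8]), (17, [306.1, 261.7]), (18, [246.9, 297.3])]
```

25 N against a hard stop means the lid is shut. I'll release and retreat.

apply_moves(commands=[[[-0.3,0,0,0.02,0],[-0.3,0,0,0,0],[-0.3,0,0,0,0],[-0.3,0,0,0,0],[-0.3,0,0,0,0],[-0.3,0,0,0.15,0],[-0.3,0,0,0.25,0],[-0.3,0,0,0.25,0],[-0.3,-0.05,0,0.15,0],[-0.3,0,0,0,0]]])

```text
t: 57.35
eef_pos: [0.4135, -0.2287, 0.294]
ee_rot: [-3.139, 0.008, -3.079]
force: [0.5, 0.5, -0.1]
width: 0.0573
gripper_force: 0.0
```

```bash
python3 - <<'E'
from h import *
st();g=brass('side','d33');brass('scene','s33');w=brass('wrist','w33')
ux=np.array([.998,.061,0]);uy=np.array([-.061,.998,0]);H=np.array([.605,-.217,.085])
for th in(0,.05,.12):
    c,s=np.cos(th),np.sin(th)
    P=lambda a,b,y:H+(-(a*c-b*s))*ux+y*uy+np.array([0,0,a*s+b*c])
    print(th,'corner',proj(g,P(.155,.085,.145)).round(1),'pull',proj(g,P(.185,.05,0)).round(1),'wrist pull',proj(w,P(.185,.05,0)).round(1))
a=cv2.imread('pics/d33.png')[100:310,180:400];b=cv2.imread('pics/w33.png')
cv2.imwrite('pics/fin.png',np.hstack([cv2.resize(a,(440,420)),cv2.resize(cv2.imread('pics/s33.png')[120:340,170:450][:, :],(360,420))]))
E
```

```text
t 57.35 p [ 0.4135 -0.2287  0.294 ] r [-3.139  0.008 -3.079] F [ 0.5  0.5 -0.1] w 0.05725812478985501 g 0.0
side [(16, [357.2, 127.6]), (113, [349.9, 154.9]), (84, [323.8, 166.2]), (25, [289.8, 191.6]), (39, [323.5, 202.0]), (2005, [345.9, 312.5])]
scene [(43, [390.4, 160.6]), (27, [374.7, 166.3]), (51, [403.5, 172.2]), (61, [388.8, 181.4]), (68, [290.2, 198.2]), (100, [197.9, 246.8]), (17, [306.1, 261.7]), (19, [247.0, 297.2])]
wrist [(411, [324.5, 199.5]), (21, [226.9, 196.0]), (16, [323.6, 228.8]), (117, [207.3, 254.9]), (21, [444.1, 256.9]), (33, [445.7, 266.6]), (127, [205.7, 289.3]), (148, [443.5, 288.3]), (2119, [426.3, 317.2])]
0 corner [325.7 166.9] pull [351.1 155.7] wrist pull [324.3 197.1]
0.05 corner [324.4 164.6] pull [350.5 153.3] wrist pull [324.3 202.5]
0.12 corner [322.5 161.4] pull [349.4 149.9] wrist pull [324.3 211.3]
```

View pics/fin.png

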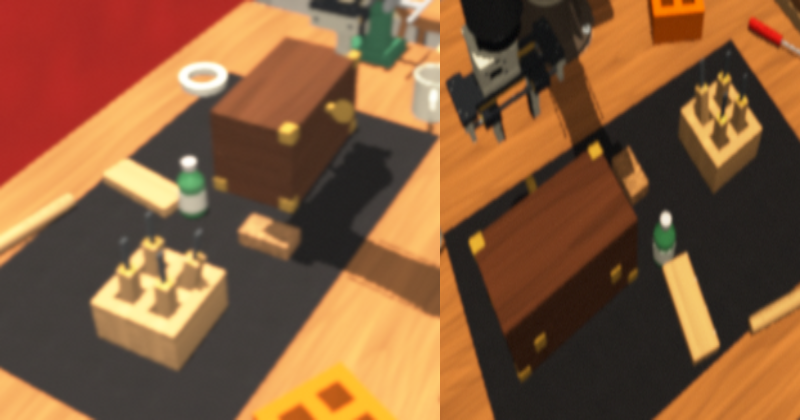

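The four files stand in the wells and the case looks shut, but the pixel check allows about 0.03 rad of gap. I'll press the lid's front edge lightly with closed fingertips to verify.

apply_moves(commands=[[[1,0.12,0,0,0],[1,0.16,0.01,0,0],[1,0,0,-0.15,0],[1,0,0,-0.15,0],[1,0,0,-0.1,0],[1,0,0,-0.04,0],[1,0,0,0,0],[1,0,0,0,0],[1,0,0,0,0]]], force=20)

```text
t: 58.4
eef_pos: [0.4688, -0.2262, 0.2022]
ee_rot: [-3.141, 0.002, -3.08]
force: [0.4, -0.8, -1.2]
width: 0.0006
gripper_force: 0.0
```

```bash
python3 -c "
from h import *
st()"
```

```text
t 58.4 p [ 0.4688 -0.2262  0.2022] r [-3.141e+00  2.000e-03 -3.080e+00] F [ 0.4 -0.8 -1.2] w 0.0006319761326431159 g 0.0
```

Tips are at 0.180; I'll step down 3 mm at a time.

apply_moves(commands=[[[1,0,0,-0.02,0],[1,0,0,-0.015,0],[1,0,0,0,0]]])

```text
t: 58.7
eef_pos: [0.4679, -0.226, 0.1939]
ee_rot: [3.141, -0.0, -3.08]
force: [-0.0, 0.3, -0.5]
width: 0.0003
gripper_force: 0.0
```

apply_moves(commands=[[[1,0,0,-0.01,0],[1,0,0,-0.01,0],[1,0,0,0,0]]])

```text
t: 59.0
eef_pos: [0.4683, -0.2261, 0.1926]
ee_rot: [-3.141, 0.001, -3.079]
force: [-6.8, 5.2, 21.9]
width: 0.0007
gripper_force: 10.4
```

```bash
python3 -c "
from h import *
st();brass('side')"
```

```text
t 59.0 p [ 0.4683 -0.2261  0.1926] r [-3.141e+00  1.000e-03 -3.079e+00] F [-6.8  5.2 21.9] w 0.0006582348600937653 g 10.393308700877242
side [(28, [355.8, 127.0]), (108, [350.2, 155.0]), (80, [323.9, 166.5]), (26, [289.9, 191.5]), (38, [323.5, 202.2]), (1982, [346.0, 312.6])]
```

The lid top is at 0.1706 m and rigid under 22 N, so the lid is fully shut. I'll retreat and hand in.

apply_moves(commands=[[[1,0,0,0.1,0],[1,0,0,0.25,0],[1,0,0,0.25,0],[1,0,0,0,0],[1,0,0,0,0]]])

```text
t: 59.55
eef_pos: [0.4686, -0.2261, 0.3116]
ee_rot: [-3.141, 0.003, -3.08]
force: [-0.1, 1.1, -0.1]
width: 0.0004
gripper_force: 0.0
```

```bash
python3 -c "
from h import *
st();stand([(.4739,.2669),(.4767,.2069),(.5367,.2097),(.5339,.2697)]);brass('side');print(arm.job_done())"
```

```text
t 59.55 p [ 0.4686 -0.2261  0.3116] r [-3.141e+00  3.000e-03 -3.080e+00] F [-0.1  1.1 -0.1] w 0.0003599645393911594 g 0.0
side (0.4739, 0.2669) [[23, 105, 253], [24, 100, 254], [27, 78, 255], [16, 130, 188], [16, 128, 175], [15, 130, 190], [23, 122, 247]]
side (0.4767, 0.2069) [[25, 92, 255], [26, 88, 255], [26, 87, 255], [12, 45, 74], [11, 30, 68], [9, 27, 67], [15, 105, 114]]
side (0.5367, 0.2097) [[23, 105, 254], [15, 127, 203], [14, 75, 92], [17, 35, 66], [13, 34, 68], [13, 27, 66], [12, 45, 73]]
side (0.5339, 0.2697) [[18, 123, 241], [16, 133, 190], [17, 125, 187], [13, 34, 67], [11, 30, 67], [15, 30, 67], [9, 27, 67]]
scene (0.4739, 0.2669) [[15, 154, 104], [17, 151, 229], [16, 154, 175], [15, 116, 66], [9, 47, 38], [24, 36, 35], [10, 109, 54]]
scene (0.4767, 0.2069) [[16, 156, 116], [20, 142, 244], [19, 144, 242], [18, 153, 229], [18, 148, 234], [14, 105, 56], [20, 46, 33]]
scene (0.5367, 0.2097) [[15, 165, 111], [17, 154, 224], [17, 156, 224], [16, 162, 175], [19, 143, 242], [17, 154, 229], [19, 145, 241]]
scene (0.5339, 0.2697) [[15, 159, 114], [16, 161, 135], [16, 166, 138], [17, 169, 139], [15, 41, 37], [10, 42, 36], [8, 83, 46]]
side [(28, [355.7, 127.1]), (106, [350.3, 155.1]), (81, [323.9, 166.5]), (26, [289.8, 191.5]), (39, [323.4, 202.2]), (1989, [346.0, 312.6])]
the job is handed in; nothing more can be done
None
```

The job is handed in at about 60 s: the lid held by itself halfway for 2.5 s, all four files stand handle-down in the holder's wells (file 2 fell flat on the holder once and was re-placed), and the lid is fully shut.

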